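Load a filter into its cell and screw down the retaining ring

ROBOT

A 6-joint arm with a two-finger parallel gripper is mounted at the origin on the work surface. World frame = base frame: x ahead of the robot, y to its left, z up, the work surface at z = 0. Lengths are in mm, angles in rad, forces in N, time in s.
With the tool pointing down it reaches from about 400 to 925 mm from the base axis. Payload 12.5 kg.
Tool frame: the origin (TCP) lies at the very end of the fingers, on their centre line; the grasp point (between the pads) lies 19 mm behind it; z points along the fingers, y is the line along which they close (so a half turn about z gives the same grasp; the last joint's range is limited). The gripper opens to 95 mm and grips with 3 to 60 N. Pads are 20 mm wide; open, the fingers measure 119 mm over their backs; the gripper's body (75 mm by 180 mm) begins 59 mm behind the grasp point.
Start: joints at [1.125, 0.491, 1.559, -0, 1.092, -0.106], TCP at [208.296, 589.287, 214.661] pointing down, gripper open.
Joint ranges: [-3.1, 3.1], [-0.84, 2.19], [0.05, 2.79], [-1.13, 4.28], [0.06, 2.93], [-2.69, 2.69]. Speed limits (rad/s): [2.22, 2.22, 2.79, 3.14, 3.14, 3.14].

INTERFACE

Orientations are given as [roll, pitch, yaw] about the fixed x, y, z axes, in that order (R = Rz(yaw) Ry(pitch) Rx(roll)).
In Python, from cell import * gives the robot as it stands.
- The arm moves only by the tool step_arm, never from a script. Its argument "plan" is a list of rows, each an object of numbers: "x", "y", "z": the shift along the tool's x, y, z in units of 25 mm (1.0 is 25 mm); "rx", "ry", "rz": the turn, a rotation vector about the tool's x, y, z in units of 0.1 rad (1.0 is 0.1 rad). In form: [{"x": .., "y": .., "z": .., "rx": .., "ry": .., "rz": ..}, ...]. A call has exactly 10 rows; each row shifts and turns the commanded pose from where the row before left it, along the tool's axes as they then stand; what a row does not reach is not made up. A row lasts 1/12 s, in which the tool goes at most 41.7 mm and 7.16 degrees, less where a joint would pass 70% of its speed; a pose out of reach is approached as far as the arm can. A call with a number of a shift or a turn outside -1 to 1 is refused whole. A call with a gripper value outside its range is refused whole. "jaw" is the closure, from -1 (fully open) to 1 (shut), so that 0 is half open, set as the call begins (left out, the last holds). The fingers move at their own pace and stop on an object; the grip force is fixed at half the most. Time passes only in rows, so rows that do not move let the fingers close, or fill a call up. It gives the time, the measured TCP pose, the force, the opening and the grip force at its end, in the units of the state.
- state(): the state, without advancing time (a new reading comes with each control period).
- read_camera(name): name is "scene" or "top" or "wrist"; returns a dict with "image" (480x640x3 uint8, red, green, blue), "depth" (480x640 float32, mm along the optical axis (not along the pixel's ray), 0 where there is no reading), "vfov" (degrees; the focal length in pixels is half the picture's height over the tangent of half this angle, whatever the lens; pixels are square), "cx", "cy" (the principal point, pixels), "k1" (the pictures are not rectified: a ray, as slopes to the right and down, at radius r is drawn at 1 + k1 r^2 times it, then the intrinsics apply), "R" (3x3) and "t" (3): a world point X has camera coordinates R X + t. Camera axes: x right, y down, z forward; pixel columns grow to the right and rows downward; lengths in mm; the calibration is good to about 2 mm. A picture is of the moment at which its call begins.
- job_done(): hands the job in; it is judged then, once.
The state is a dict: "t": time; "joints": joint angles; "qvel": joint speeds; "tau": joint torques, N m; "eef_pos": TCP position; "tcp_rot": TCP orientation; "ft_force": force on the tool from outside, world axes, zero at the start; "moment": the same for the moment, N m; "opening": opening from 0.0 (shut) to 1.0 (fully open); "grip_force": force on a finger pad.
Only numpy, scipy, OpenCV 4.12 (cv2) and the standard library are available. Lean on these libraries where they do the work, as an engineer would, in place of code of your own. Each camera call takes 0.05 s, during which the arm holds its last target. There are 200 camera calls.

TASK

Lift the spacer plate off the filter stack and lay it flat on the spare spacer plate, making a neat pile, then lower the round filter gently, flat and glass side up, into the pocket of the filter cell. Set the retaining ring over it, pins down, and screw it clockwise until it is snug against its stop, so that it holds the filter down by itself; let go of everything. Do not let the plate or filter fall and leave the tip boxes and the carton alone.

Things in the scene. Friction and masses are not known exactly. Their poses are not given: they have to be found in the camera images.
- plate_center (a point): Centre of the square grey spacer plate, 56 x 56 x 6 mm, 30 g, that lies on top of the filter (its underside is 20 mm above the bench at the start). x and y are parallel to its edges, z up.
- filter_center (a point): Centre (half-way up) of the round mounted filter: a disc of 40 mm diameter and 12 mm height, about 40 g, black rim with amber glass showing on top. At the start it stands under the plate on a low metal stand (74 mm square, the pad on it 8 mm high). z up through the glass side.
- spare_center (a point): Centre of the loose spare spacer plate, the same size as the other one (56 x 56 x 6 mm), lying alone on a like 8 mm high stand: here the pile is made. x and y are parallel to its edges.
- ring_center (a point): Centre (half-way up) of the metal retaining ring: a tall knurled collar of 52 mm outer diameter over the knurl (51 mm to the solid flats), 31 mm bore, 30 mm high, about 90 g, standing on the bench. Two round pins of 4 mm diameter stick out on its +x and -x sides to 34.5 mm from its axis, their centres 11 mm below this point. Half a turn gives the same ring. Grip it across the collar near its top.
- cell: Metal filter cell fixed to the bench: a block 96 mm square, 26 mm high, with a round pocket 42.4 mm in diameter and 6 mm deep in its top. Origin: on the pocket's axis, at bench height; z up. All angles of the cell are counted clockwise as seen from above, from its +x axis.
- cell_seat (a point): Centre of the pocket floor, 20 mm above the bench; axes as cell. A seated filter stands 6 mm proud of the block, its top 32 mm above the bench. Fingers that hold the filter fit beside the pocket if they stand along the cell's x axis or up to 30 degrees anticlockwise of it, clear of the thread segments.
- cell_thread (a point): On the axis, 45 mm above the bench, level with the top of the two opposite dark hooked thread segments that stand on the block 29.5 to 42.5 mm from the axis, at 45 to 100 and 225 to 280 degrees; the rest is open. Set the ring on the filter with its pins in the openings, at 0 to 30 degrees; its underside is then 32 mm above the bench and the pins pass 2 mm below the thread mouths.
- cell_stop (a point): Where a pin's centre ends when snug: on the cell's -y side, 30 mm from the axis, 33 mm above the bench; the other pin ends opposite. Turned clockwise from above, the pins run under the threads, which draw ring, filter and sprung floor 3 mm down between about 60 and 82 degrees; the stop is at about 90 degrees.
- seat (a joint): How far the sprung pocket floor is pressed down, m: 0 when free (also with filter and ring just resting on it), 0.003 with the ring fully screwed down. It pushes up with 2.4 N at 0 and 6 N at 0.003; its limit is 0.005.
- tipbox_a_center (a point): Centre of a bystander pipette tip box with a yellow lid, 87 x 122 x 64 mm, to be left alone.
- tipbox_b_center (a point): Centre of a bystander pipette tip box with a grey lid, 87 x 122 x 64 mm, to be left alone.
- carton_center (a point): Centre of a bystander small cardboard carton, 60 x 90 x 55 mm, to be left alone.
There are look-alikes about, which are no part of the job. Of the things shaped like the part that bears ring_center, the aluminium one is meant. What is shaped like the part that bears spare_center but pink is not meant.

How it is judged (in metres and radians):
On the way, in this order (a step that is already met when the one before it is completed fails the run):
1. the spacer plate lies flat on the spare plate, let go (horizontal distance between plate_center and spare_center below 0.015 m and z of plate_center in the frame of spare_center between 0.0045 and 0.0075 m and angle between plate_center's own z axis and vertical below 0.06 rad and contact force between plate and the fingers below 0.05 N and linear speed of plate below 0.02 m/s), for 0.2 s.
2. the filter sits flat on the pocket floor of the cell, let go (horizontal distance between filter_center and cell_seat below 0.003 m and angle between filter_center's own z axis and vertical below 0.06 rad and z of filter_center in the frame of cell_seat below 0.0075 m and contact force between filter and the fingers below 0.05 N), for 0.2 s.
At the end, for the whole second after the job is handed in: Plate flat on the spare plate within 15 mm; filter flat, glass up, in the cell within 3 mm of its axis; ring upright on it within 5 mm, pins within 0.2 rad of the cell's y axis, by itself keeping the sprung floor at least 2.3 mm down; all released and at rest (all of step 1 and horizontal distance between filter_center and cell_seat below 0.003 m and angle between each of filter_center, ring_center's own z axis and vertical below 0.06 rad and value of joint seat above 0.0023 m and z of filter_center in the frame of cell_seat between 0.001 and 0.0045 m and horizontal distance between ring_center and cell_seat below 0.005 m and z of ring_center in the frame of filter_center between 0.0185 and 0.0225 m and angle between the x axis of ring_center and the y axis of cell_seat, either way round below 0.2 rad and contact force between ring and the fingers below 0.05 N and linear speed of each of filter, ring below 0.02 m/s); the robot touches nothing.
It fails at once if a bystander (tip box or carton) is shoved more than 15 mm (distance of any of tipbox_a_center, tipbox_b_center, carton_center from where it was at the start of the episode above 0.015 m).
It fails at once if the plate or the filter falls freely (faster than 0.5 m/s with no finger on it) ((linear speed of plate above 0.5 m/s and contact force between plate and the fingers below 0.02 N) or (linear speed of filter above 0.5 m/s and contact force between filter and the fingers below 0.02 N)).
It also fails if it takes over 64 s, if anything falls off the work surface, if the arm or the gripper's body presses on something with over 40 N, if the wrist force passes 120 N, or if a joint passes its speed limit or range.

## Working session

There is one attempt and no reset: what is moved stays moved. The work goes in short steps, Python scripts to look and compute and a tool call to move; the robot and the scene stay as the last step left them, time stands still between calls to the robot, and variables do not carry over. Pictures are saved under pics/ and viewed, at most 10 in all, crops included, and the job is handed in when it is done.

Besides the shell and the picture viewer there is one more tool, called after "Request:" as name([rows], argument=value, ...), one row to a line, values as JSON. step_arm: Moves the arm, as the interface text tells. Shifts and turns lie within -1 to 1; 1 stands for 25 mm of shift or 0.1 rad of turn. Its arguments: {"type":"object","properties":{"plan":{"type":"array","items":{"type":"object","properties":{"x":{"type":"number"},"y":{"type":"number"},"z":{"type":"number"},"rx":{"type":"number"},"ry":{"type":"number"},"rz":{"type":"number"}}}},"jaw":{"type":"number"}},"required":["plan"]}

```bash
mkdir -p pics; ls
cat > h.py <<'E'
import numpy as np, cv2
from cell import *
def grab(name,fn=None):
    c=read_camera(name)
    if fn: cv2.imwrite('pics/'+fn,c['image'][:,:,::-1]); np.savez('/tmp/'+fn+'.npz',**c)
    return c
def load(fn): return dict(np.load('/tmp/'+fn+'.npz'))
def cloud(c):
    f=240/np.tan(np.radians(float(c['vfov'])/2))
    K=np.array([[f,0,c['cx']],[0,f,c['cy']],[0,0,1]],float)
    u,v=np.meshgrid(np.arange(640),np.arange(480))
    p=cv2.undistortPoints(np.stack([u,v],-1).reshape(-1,1,2).astype(float),K,np.array([float(c['k1']),0,0,0]))[:,0]
    d=c['depth'].reshape(-1,1)
    X=np.hstack([p*d,d])
    W=(X-c['t'])@c['R']
    W[d[:,0]==0]=np.nan
    return W.reshape(480,640,3)
E
python3 - <<'E'
from h import *
for n in ['top','scene']:
    c=grab(n,n+'0.png'); print(n,c['vfov'],c['k1'],(-c['R'].T@c['t']).round(),c['R'].round(2).tolist())
print(state())
E
```

```text
pics
top 53.37543988608998 -0.03495199804911522 [ 512.   36. 1199.] [[0.01, -1.0, -0.0], [-1.0, -0.01, -0.1], [0.1, 0.0, -1.0]]
scene 54.3195692505199 -0.00972651290735432 [1398. -213.  603.] [[0.34, 0.94, -0.01], [0.53, -0.2, -0.83], [-0.78, 0.28, -0.56]]
{'t': 0.1, 'joints': array([ 1.12540753e+00,  4.91482362e-01,  1.55935025e+00,  4.20068060e-05,
        1.09168469e+00, -1.05615871e-01]), 'qvel': array([ 1.21074142e-03, -1.47227205e-03,  7.15379137e-05,  7.62143123e-04,
        8.36254350e-04, -7.74172706e-04]), 'tau': array([ 2.26462435e-03, -6.13629484e+01, -2.58601195e+01,  6.94068871e-02,
        4.70497040e-02, -5.79479342e-05]), 'eef_pos': array([208.19126793, 589.10343845, 214.14386688]), 'tcp_rot': array([-3.14067708e+00, -1.34528160e-04,  2.80180028e+00]), 'ft_force': array([-0.80143839, -0.03718713, -0.51729877]), 'moment': array([-0.01372418,  0.01259176,  0.01925054]), 'grip_force': 0.0, 'opening': 1.0048233947492322}
```

View pics/top0.png

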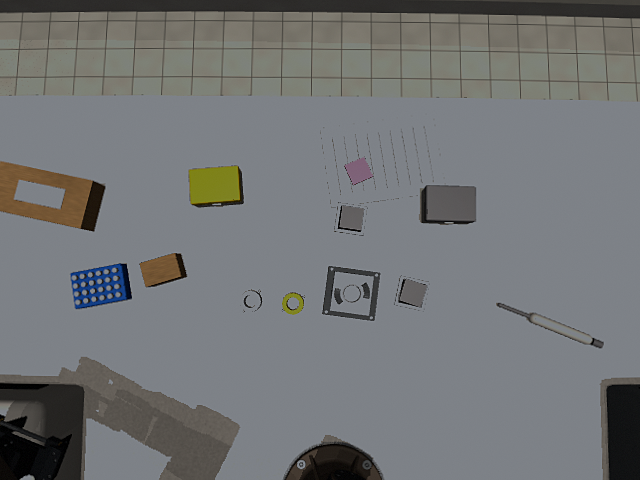

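View pics/scene0.png

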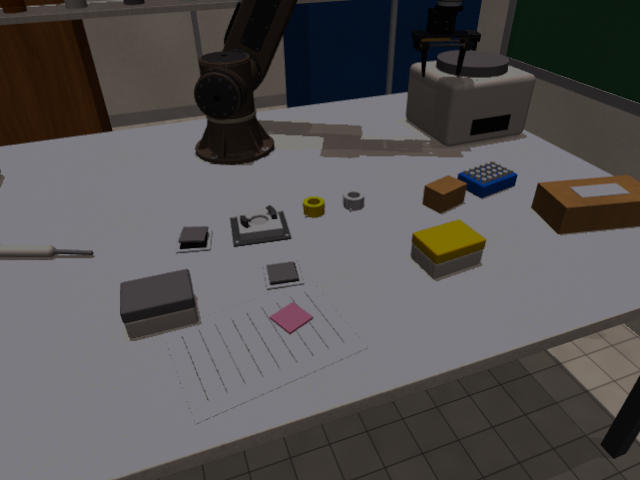

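The top view shows: cell (352,293), grey plates at (350,219) and (412,292), aluminium ring (252,300), yellow ring decoy (292,303), tip boxes (215,185) and (448,204), carton (162,268). In the scene view the plate at (194,237) looks taller, so it is probably the stack. I'll check this with depth.

Run:
```python
from h import *
c=load('top0.png'); W=cloud(c)
def rg(n,u0,u1,v0,v1,zlo,zhi):
    P=W[v0:v1,u0:u1].reshape(-1,3); m=(P[:,2]>zlo)&(P[:,2]<zhi); P=P[m]
    r=cv2.minAreaRect(P[:,:2].astype(np.float32)); print(n,len(P),np.median(P,0).round(1),P.mean(0).round(1),[np.round(x,2) for x in r])
for n,b in dict(pA=(330,372,200,240),pB=(392,432,272,312),cell=(320,385,262,325),ring=(238,268,286,316)).items():
    P=W[b[2]:b[3],b[0]:b[1]].reshape(-1,3); print(n,np.histogram(P[:,2],bins=np.arange(-6,60,3))[0])
rg('pA',330,372,200,240,10,40);rg('pB',392,432,272,312,18,40);rg('cell',320,385,262,325,16,60);rg('ring',238,268,286,316,15,40)
rg('bench',300,330,330,350,-9,9)
```

```text
pA [ 57 306 397 246 131 108 228 172  23   1   0   0   0   0   0   0   0   0
   0   0   0]
pB [ 66 268 345 234 114  31   2   0   8  85 273 153  16   0   0   0   0   0
   0   0   0]
cell [115 595 746 528 427 119  16  46 105 244 551 352  55   5  36  80  41  11
   0   0   0]
ring [ 51 221 265  70  13   5   7   6   9   4  23  81 111  25   1   0   0   0
   0   0   0]
pA 503 [677.  -38.6  14.2] [677.5 -38.7  14.3] [array([676.67, -37.01]), array([71.76, 64.11]), np.float64(79.27)]
pB 535 [ 491.8 -189.9   26. ] [ 492.7 -189.4   26. ] [array([ 492.76, -189.61]), array([56.98, 55.99]), np.float64(72.35)]
cell 1519 [490.  -40.5  26.1] [489.8 -39.6  27. ] [array([490.44, -39.83]), array([96.19, 96.9 ]), np.float64(82.91)]
ring 260 [468.5 208.4  30.1] [468.6 207.7  29.5] [array([468.88, 207.86]), array([50.23, 51.44]), np.float64(46.59)]
bench 599 [3.737e+02 4.870e+01 1.000e-01] [3.742e+02 4.970e+01 3.000e-01] [array([374.31,  49.75]), array([47.5 , 72.07]), np.float64(0.65)]
```

Request:
step_arm([
  {"x": -0.936, "y": -0.344},
  {"x": -0.936, "y": -0.344},
  {"x": -0.936, "y": -0.344},
  {"x": -0.936, "y": -0.344},
  {"x": -0.936, "y": -0.344},
  {"x": -0.936, "y": -0.344},
  {"x": -0.936, "y": -0.344},
  {"x": -0.936, "y": -0.344},
  {"x": -0.936, "y": -0.344},
  {"x": -0.936, "y": -0.344},
], jaw=-1)

```text
schema error: expected keys x, y, z, rx, ry, rz
```

Request:
step_arm([
  {"x": -0.584, "y": -0.812},
  {"x": -0.584, "y": -0.812},
  {"x": -0.584, "y": -0.812},
  {"x": -0.584, "y": -0.812},
  {"x": -0.584, "y": -0.812},
  {"x": -0.584, "y": -0.812},
  {"x": -0.584, "y": -0.812},
  {"x": -0.584, "y": -0.812},
  {"x": -0.584, "y": -0.812},
  {"x": -0.584, "y": -0.812},
])

```text
schema error: expected keys x, y, z, rx, ry, rz
```

Run:
```python
from h import *
s=state();c=grab('wrist','w1.png'); print(c['vfov'],c['k1'],s['t'],s['eef_pos'],s['tcp_rot'],(-c['R'].T@c['t']).round(1),c['R'].round(3).tolist())
W=cloud(c);P=W.reshape(-1,3);print(np.nanmin(P,0),np.nanmax(P,0))
m=(P[:,2]>22)&(P[:,2]<40);Q=P[m&(np.abs(P[:,0]-469)<40)&(np.abs(P[:,1]-208)<40)];print(len(Q),Q.mean(0) if len(Q) else 0)
```

```text
63.579182452156594 -0.07932099327955926 0.1 [208.19126793 589.10343845 214.14386688] [-3.14067708e+00 -1.34528160e-04  2.80180028e+00] [133.3 616.3 385.9] [[0.334, 0.943, -0.001], [0.905, -0.321, 0.279], [0.263, -0.094, -0.96]]
[-96.50887085 177.93927451  -1.58145506] [508.30865628 897.94710885 341.8878397 ]
0 0
```

Request:
step_arm([
  {"x": -0.39, "y": -0.923},
  {"x": -0.39, "y": -0.923},
  {"x": -0.39, "y": -0.923},
  {"x": -0.39, "y": -0.923},
  {"x": -0.39, "y": -0.923},
  {"x": -0.39, "y": -0.923},
  {"x": -0.39, "y": -0.923},
  {"x": -0.39, "y": -0.923},
  {"x": -0.39, "y": -0.923},
  {"x": -0.39, "y": -0.923},
])

```text
schema error: expected keys x, y, z, rx, ry, rz
```

Request:
step_arm([
  {"x": -0.2, "y": -0.478},
  {"x": -0.2, "y": -0.478},
  {"x": -0.2, "y": -0.478},
  {"x": -0.2, "y": -0.478},
  {"x": -0.2, "y": -0.478},
  {"x": -0.2, "y": -0.478},
  {"x": -0.2, "y": -0.478},
  {"x": -0.2, "y": -0.478},
  {"x": -0.2, "y": -0.478},
  {"x": -0.2, "y": -0.478},
])

```text
schema error: expected keys x, y, z, rx, ry, rz
```

Run:
```python
from h import *
s=state();c=grab('wrist','w2.png'); print(s['t'],s['eef_pos'],s['tcp_rot'],(-c['R'].T@c['t']).round(1))
W=cloud(c);P=W.reshape(-1,3);print(np.nanmin(P,0),np.nanmax(P,0))
m=(P[:,2]>22)&(P[:,2]<32);Q=P[m&(np.abs(P[:,0]-492)<50)&(np.abs(P[:,1]+190)<50)];print(len(Q),Q.mean(0), cv2.minAreaRect(Q[:,:2].astype(np.float32)))
```

```text
0.15 [208.21663146 589.12438278 214.20397385] [-3.14079767e+00 -1.12007392e-04  2.80179311e+00] [133.4 616.4 386. ]
[-95.82016308 177.49835393  -1.95615494] [509.28819472 898.46125309 342.04118967]
0 [nan nan nan] ((0.0, 0.0), (0.0, 0.0), 0.0)<stdin>:4: RuntimeWarning: Mean of empty slice.
  ret = um.true_divide(
```

Request:
step_arm([
  {"x": -0.936, "y": -0.344, "z": 0, "rx": 0, "ry": 0, "rz": 0},
  {"x": -0.936, "y": -0.344, "z": 0, "rx": 0, "ry": 0, "rz": 0},
  {"x": -0.936, "y": -0.344, "z": 0, "rx": 0, "ry": 0, "rz": 0},
  {"x": -0.936, "y": -0.344, "z": 0, "rx": 0, "ry": 0, "rz": 0},
  {"x": -0.936, "y": -0.344, "z": 0, "rx": 0, "ry": 0, "rz": 0},
  {"x": -0.936, "y": -0.344, "z": 0, "rx": 0, "ry": 0, "rz": 0},
  {"x": -0.936, "y": -0.344, "z": 0, "rx": 0, "ry": 0, "rz": 0},
  {"x": -0.936, "y": -0.344, "z": 0, "rx": 0, "ry": 0, "rz": 0},
  {"x": -0.936, "y": -0.344, "z": 0, "rx": 0, "ry": 0, "rz": 0},
  {"x": -0.936, "y": -0.344, "z": 0, "rx": 0, "ry": 0, "rz": 0},
], jaw=-1)

```text
t: 1.03
eef_pos: [401.0, 429.3, 214.6]
tcp_rot: [-3.141, -0.0, 2.802]
ft_force: [0.4, 0.2, 0.3]
opening: 1.003
grip_force: 0.0
```

Request:
step_arm([
  {"x": -0.584, "y": -0.812, "z": 0, "rx": 0, "ry": 0, "rz": 0},
  {"x": -0.584, "y": -0.812, "z": 0, "rx": 0, "ry": 0, "rz": 0},
  {"x": -0.584, "y": -0.812, "z": 0, "rx": 0, "ry": 0, "rz": 0},
  {"x": -0.584, "y": -0.812, "z": 0, "rx": 0, "ry": 0, "rz": 0},
  {"x": -0.584, "y": -0.812, "z": 0, "rx": 0, "ry": 0, "rz": 0},
  {"x": -0.584, "y": -0.812, "z": 0, "rx": 0, "ry": 0, "rz": 0},
  {"x": -0.584, "y": -0.812, "z": 0, "rx": 0, "ry": 0, "rz": 0},
  {"x": -0.584, "y": -0.812, "z": 0, "rx": 0, "ry": 0, "rz": 0},
  {"x": -0.584, "y": -0.812, "z": 0, "rx": 0, "ry": 0, "rz": 0},
  {"x": -0.584, "y": -0.812, "z": 0, "rx": 0, "ry": 0, "rz": 0},
])

```text
t: 1.87
eef_pos: [470.4, 188.9, 214.6]
tcp_rot: [3.142, 0.0, 2.802]
ft_force: [1.0, 1.2, -0.4]
opening: 1.0
grip_force: 0.0
```

Run:
```python
from h import *
s=state();c=grab('wrist','w3.png'); print(s['t'],s['eef_pos'],s['tcp_rot'],(-c['R'].T@c['t']).round(1))
W=cloud(c);P=W.reshape(-1,3)
m=(P[:,2]>22)&(P[:,2]<40);Q=P[m&(np.abs(P[:,0]-469)<40)&(np.abs(P[:,1]-208)<40)];print(len(Q),cv2.minEnclosingCircle(Q[:,:2].astype(np.float32)) if len(Q) else 0)
```

```text
1.8667 [470.37839526 188.94888786 214.63472647] [3.14155556e+00 1.66790479e-05 2.80185861e+00] [395.5 216.1 386.4]
1683 ((466.83551025390625, 208.12850952148438), 26.392654418945312)
```

Request:
step_arm([
  {"x": -0.39, "y": -0.923, "z": 0, "rx": 0, "ry": 0, "rz": 0},
  {"x": -0.39, "y": -0.923, "z": 0, "rx": 0, "ry": 0, "rz": 0},
  {"x": -0.39, "y": -0.923, "z": 0, "rx": 0, "ry": 0, "rz": 0},
  {"x": -0.39, "y": -0.923, "z": 0, "rx": 0, "ry": 0, "rz": 0},
  {"x": -0.39, "y": -0.923, "z": 0, "rx": 0, "ry": 0, "rz": 0},
  {"x": -0.39, "y": -0.923, "z": 0, "rx": 0, "ry": 0, "rz": 0},
  {"x": -0.39, "y": -0.923, "z": 0, "rx": 0, "ry": 0, "rz": 0},
  {"x": -0.39, "y": -0.923, "z": 0, "rx": 0, "ry": 0, "rz": 0},
  {"x": -0.39, "y": -0.923, "z": 0, "rx": 0, "ry": 0, "rz": 0},
  {"x": -0.39, "y": -0.923, "z": 0, "rx": 0, "ry": 0, "rz": 0},
])

```text
t: 2.75
eef_pos: [485.1, -61.1, 214.6]
tcp_rot: [3.141, -0.0, 2.802]
ft_force: [0.2, -0.0, -1.1]
opening: 1.003
grip_force: 0.0
```

Request:
step_arm([
  {"x": -0.2, "y": -0.478, "z": 0, "rx": 0, "ry": 0, "rz": 0},
  {"x": -0.2, "y": -0.478, "z": 0, "rx": 0, "ry": 0, "rz": 0},
  {"x": -0.2, "y": -0.478, "z": 0, "rx": 0, "ry": 0, "rz": 0},
  {"x": -0.2, "y": -0.478, "z": 0, "rx": 0, "ry": 0, "rz": 0},
  {"x": -0.2, "y": -0.478, "z": 0, "rx": 0, "ry": 0, "rz": 0},
  {"x": -0.2, "y": -0.478, "z": 0, "rx": 0, "ry": 0, "rz": 0},
  {"x": -0.2, "y": -0.478, "z": 0, "rx": 0, "ry": 0, "rz": 0},
  {"x": -0.2, "y": -0.478, "z": 0, "rx": 0, "ry": 0, "rz": 0},
  {"x": -0.2, "y": -0.478, "z": 0, "rx": 0, "ry": 0, "rz": 0},
  {"x": -0.2, "y": -0.478, "z": 0, "rx": 0, "ry": 0, "rz": 0},
])

```text
t: 3.58
eef_pos: [492.6, -190.5, 214.6]
tcp_rot: [3.142, -0.0, 2.802]
ft_force: [0.7, -0.4, -0.9]
opening: 0.997
grip_force: 0.0
```

Request:
step_arm([
  {"x": 0, "y": 0, "z": 0.1, "rx": 0, "ry": 0, "rz": 1},
  {"x": 0, "y": 0, "z": 0.1, "rx": 0, "ry": 0, "rz": 1},
  {"x": 0, "y": 0, "z": 0.1, "rx": 0, "ry": 0, "rz": 1},
  {"x": 0, "y": 0, "z": 0.1, "rx": 0, "ry": 0, "rz": 1},
  {"x": 0, "y": 0, "z": 0.1, "rx": 0, "ry": 0, "rz": 1},
  {"x": 0, "y": 0, "z": 0.1, "rx": 0, "ry": 0, "rz": 1},
  {"x": 0, "y": 0, "z": 0.1, "rx": 0, "ry": 0, "rz": 1},
  {"x": 0, "y": 0, "z": 0.1, "rx": 0, "ry": 0, "rz": 1},
  {"x": 0, "y": 0, "z": 0.1, "rx": 0, "ry": 0, "rz": 1},
  {"x": 0, "y": 0, "z": 0.1, "rx": 0, "ry": 0, "rz": 1},
])

```text
t: 4.42
eef_pos: [492.6, -189.9, 189.4]
tcp_rot: [3.142, -0.0, 1.797]
ft_force: [-0.5, 1.0, -1.0]
opening: 0.999
grip_force: 0.0
```

Run:
```python
from h import *
s=state();c=grab('wrist','w4.png'); print(s['t'],s['eef_pos'],s['tcp_rot'],(-c['R'].T@c['t']).round(1))
W=cloud(c);P=W.reshape(-1,3)
m=(P[:,2]>22)&(P[:,2]<32);Q=P[m&(np.abs(P[:,0]-492)<50)&(np.abs(P[:,1]+190)<50)];print(len(Q),Q.mean(0), cv2.minAreaRect(Q[:,:2].astype(np.float32)))
```

```text
4.4167 [ 492.64130862 -189.88461394  189.42681791] [ 3.14157652e+00 -1.28492516e-04  1.79679150e+00] [ 474.2 -112.4  361.2]
3921 [ 490.62363023 -188.25339399   27.66936752] ((490.80242919921875, -189.27520751953125), (56.485618591308594, 56.05238342285156), 72.3491439819336)
```

Request:
step_arm([
  {"x": 0, "y": 0, "z": 0.52, "rx": 0, "ry": 0, "rz": 0.534},
  {"x": 0, "y": 0, "z": 0.52, "rx": 0, "ry": 0, "rz": 0.534},
  {"x": 0, "y": 0, "z": 0.52, "rx": 0, "ry": 0, "rz": 0.534},
  {"x": 0, "y": 0, "z": 0.52, "rx": 0, "ry": 0, "rz": 0.534},
  {"x": 0, "y": 0, "z": 0.52, "rx": 0, "ry": 0, "rz": 0.534},
  {"x": 0, "y": 0, "z": 0.52, "rx": 0, "ry": 0, "rz": 0.534},
  {"x": 0, "y": 0, "z": 0.52, "rx": 0, "ry": 0, "rz": 0.534},
  {"x": 0, "y": 0, "z": 0.52, "rx": 0, "ry": 0, "rz": 0.534},
  {"x": 0, "y": 0, "z": 0.52, "rx": 0, "ry": 0, "rz": 0.534},
  {"x": 0, "y": 0, "z": 0.52, "rx": 0, "ry": 0, "rz": 0.534},
])

```text
t: 5.3
eef_pos: [492.7, -189.8, 59.0]
tcp_rot: [3.141, -0.0, 1.268]
ft_force: [0.2, -0.7, -0.4]
opening: 0.999
grip_force: 0.0
```

Request:
step_arm([
  {"x": 0, "y": -0.05, "z": 0.2, "rx": 0, "ry": 0, "rz": 0},
  {"x": 0, "y": 0, "z": 0.2, "rx": 0, "ry": 0, "rz": 0},
  {"x": 0, "y": 0, "z": 0.2, "rx": 0, "ry": 0, "rz": 0},
  {"x": 0, "y": 0, "z": 0.2, "rx": 0, "ry": 0, "rz": 0},
  {"x": 0, "y": 0, "z": 0.2, "rx": 0, "ry": 0, "rz": 0},
  {"x": 0, "y": 0, "z": 0.2, "rx": 0, "ry": 0, "rz": 0},
  {"x": 0, "y": 0, "z": 0.2, "rx": 0, "ry": 0, "rz": 0},
  {"x": 0, "y": 0, "z": 0.2, "rx": 0, "ry": 0, "rz": 0},
  {"x": 0, "y": 0, "z": 0, "rx": 0, "ry": 0, "rz": 0},
  {"x": 0, "y": 0, "z": 0, "rx": 0, "ry": 0, "rz": 0},
])

```text
t: 6.13
eef_pos: [491.3, -188.8, 19.3]
tcp_rot: [-3.141, -0.0, 1.268]
ft_force: [0.4, 0.3, 0.1]
opening: 0.999
grip_force: 0.0
```

Run:
```python
from h import *
s=state();c=grab('wrist','w5.png'); print(s)
W=cloud(c);P=W.reshape(-1,3)
m=(P[:,2]>22)&(P[:,2]<32);Q=P[m&(np.abs(P[:,0]-492)<50)&(np.abs(P[:,1]+190)<50)];print(len(Q),Q.mean(0), cv2.minAreaRect(Q[:,:2].astype(np.float32)))
```

```text
{'t': 6.1333, 'joints': array([-4.92434853e-01,  6.40629172e-01,  1.96830663e+00,  1.90258197e-04,
        5.33256068e-01, -1.89712014e-01]), 'qvel': array([ 1.35274244e-03, -8.90911451e-03, -3.19514513e-03,  5.86622515e-04,
        3.20522421e-03, -3.10951018e-05]), 'tau': array([-1.85496756e-02, -5.71167326e+01, -1.26416829e+01,  3.69300332e-02,
       -9.80050972e-03, -3.62210019e-03]), 'eef_pos': array([ 491.28217828, -188.76706104,   19.33562349]), 'tcp_rot': array([-3.14102240e+00, -2.07884103e-04,  1.26790956e+00]), 'ft_force': array([0.3605693 , 0.33453668, 0.06242712]), 'moment': array([-0.14850206,  0.06962516, -0.0187718 ]), 'grip_force': 0.0, 'opening': 0.9986654246681713}
12424 [ 492.2184519  -183.49675196   27.55810254] ((489.59381103515625, -184.44378662109375), (48.68784713745117, 104.51663208007812), 72.57894134521484)
```

View pics/w5.png

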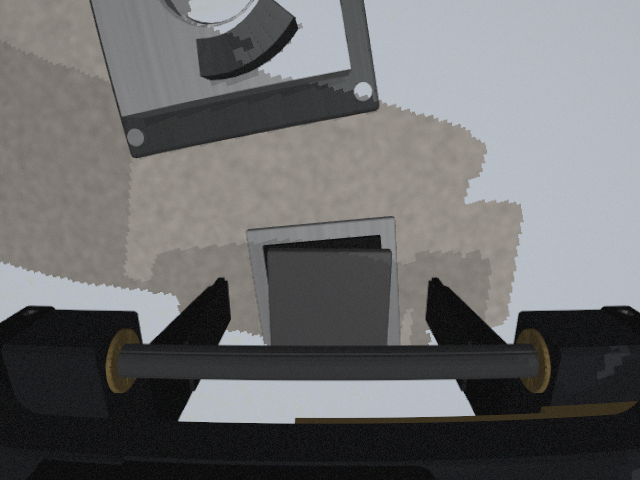

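The wrist view shows the fingertips at (228,285) and (432,285) on either side of the plate, whose top edge runs from about (270,250) to (390,250). I'll close now.

Request:
step_arm([
  {"x": 0, "y": 0, "z": 0, "rx": 0, "ry": 0, "rz": 0},
  {"x": 0, "y": 0, "z": 0, "rx": 0, "ry": 0, "rz": 0},
  {"x": 0, "y": 0, "z": 0, "rx": 0, "ry": 0, "rz": 0},
  {"x": 0, "y": 0, "z": 0, "rx": 0, "ry": 0, "rz": 0},
  {"x": 0, "y": 0, "z": 0, "rx": 0, "ry": 0, "rz": 0},
  {"x": 0, "y": 0, "z": 0, "rx": 0, "ry": 0, "rz": 0},
  {"x": 0, "y": 0, "z": 0, "rx": 0, "ry": 0, "rz": 0},
  {"x": 0, "y": 0, "z": 0, "rx": 0, "ry": 0, "rz": 0},
  {"x": 0, "y": 0, "z": 0, "rx": 0, "ry": 0, "rz": 0},
  {"x": 0, "y": 0, "z": 0, "rx": 0, "ry": 0, "rz": 0},
], jaw=1)

```text
t: 7.02
eef_pos: [491.4, -188.8, 19.6]
tcp_rot: [-3.142, -0.0, 1.268]
ft_force: [0.5, -0.2, 0.8]
opening: 0.582
grip_force: 30.0
```

Request:
step_arm([
  {"x": 0, "y": 0, "z": -0.1, "rx": 0, "ry": 0, "rz": 0},
  {"x": 0, "y": 0, "z": -0.2, "rx": 0, "ry": 0, "rz": 0},
  {"x": 0, "y": 0, "z": -0.3, "rx": 0, "ry": 0, "rz": 0},
  {"x": 0, "y": 0, "z": -0.4, "rx": 0, "ry": 0, "rz": 0},
  {"x": 0, "y": 0, "z": -0.5, "rx": 0, "ry": 0, "rz": 0},
  {"x": 0, "y": 0, "z": -0.5, "rx": 0, "ry": 0, "rz": 0},
  {"x": 0, "y": 0, "z": -0.5, "rx": 0, "ry": 0, "rz": 0},
  {"x": 0, "y": 0, "z": -0.5, "rx": 0, "ry": 0, "rz": 0},
  {"x": 0, "y": 0, "z": -0.5, "rx": 0, "ry": 0, "rz": 0},
  {"x": 0, "y": 0, "z": -0.5, "rx": 0, "ry": 0, "rz": 0},
])

```text
t: 7.85
eef_pos: [491.4, -188.8, 121.3]
tcp_rot: [3.141, 0.0, 1.268]
ft_force: [-0.5, -0.3, -0.1]
opening: 0.584
grip_force: 30.0
```

Run:
```python
from h import *
s=state();print(s['eef_pos'],s['tcp_rot'],s['opening']*95)
t=grab('top','t1.png');W=cloud(t);P=W.reshape(-1,3)
# filter on stand (top z 20), spare
m=(np.abs(P[:,0]-491)<30)&(np.abs(P[:,1]+189)<30)&(P[:,2]>14)&(P[:,2]<27);print('filt',m.sum(),P[m].mean(0) if m.any() else 0)
c=grab('wrist','w6.png')
```

```text
[ 491.38534454 -188.80942505  121.30853782] [3.14068140e+00 8.54843051e-05 1.26784550e+00] 55.44907150309216
filt 42 [ 496.84847352 -176.87211607   20.6469852 ]
```

View pics/w6.png

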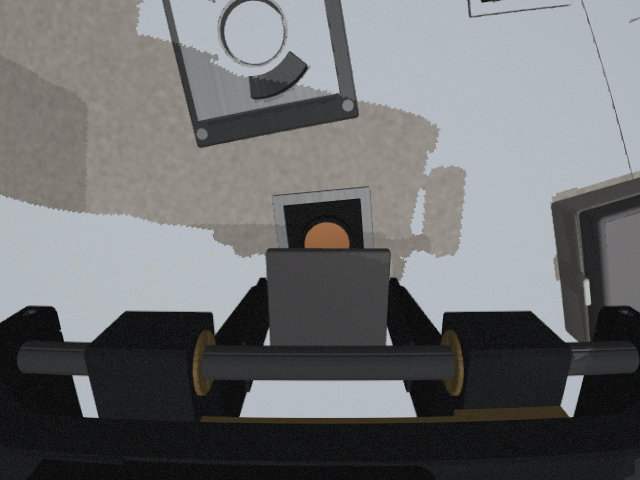

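The wrist view shows the plate held level between the fingers, and the filter (amber, 327,235) still on its stand. Next I'll approach the spare plate.

Request:
step_arm([
  {"x": 0.56, "y": 0.6, "z": 0, "rx": 0, "ry": 0, "rz": 0},
  {"x": 0.56, "y": 0.6, "z": 0, "rx": 0, "ry": 0, "rz": 0},
  {"x": 0.56, "y": 0.6, "z": 0, "rx": 0, "ry": 0, "rz": 0},
  {"x": 0.56, "y": 0.6, "z": 0, "rx": 0, "ry": 0, "rz": 0},
  {"x": 0.56, "y": 0.6, "z": 0, "rx": 0, "ry": 0, "rz": 0},
  {"x": 0.56, "y": 0.6, "z": 0, "rx": 0, "ry": 0, "rz": 0},
  {"x": 0.56, "y": 0.6, "z": 0, "rx": 0, "ry": 0, "rz": 0},
  {"x": 0.56, "y": 0.6, "z": 0, "rx": 0, "ry": 0, "rz": 0},
  {"x": 0.56, "y": 0.6, "z": 0, "rx": 0, "ry": 0, "rz": 0},
  {"x": 0.56, "y": 0.6, "z": 0, "rx": 0, "ry": 0, "rz": 0},
])

```text
t: 8.78
eef_pos: [676.9, -99.4, 119.2]
tcp_rot: [-3.141, -0.0, 1.268]
ft_force: [0.1, 0.7, -0.8]
opening: 0.584
grip_force: 30.0
```

Run:
```python
from h import *
s=state();print(s['eef_pos'],s['tcp_rot'],s['opening']*95)
c=grab('wrist','w7.png');W=cloud(c);P=W.reshape(-1,3)
m=(np.abs(P[:,0]-677)<45)&(np.abs(P[:,1]+38)<45)&(P[:,2]>12)&(P[:,2]<22);Q=P[m];print(m.sum(),Q.mean(0),cv2.minAreaRect(Q[:,:2].astype(np.float32)),np.histogram(P[(np.abs(P[:,0]-677)<45)&(np.abs(P[:,1]+38)<45)][:,2],bins=range(-4,30,2)))
```

```text
[676.90649629 -99.35633744 119.196243  ] [-3.14093850e+00 -3.93894614e-05  1.26783581e+00] 55.52459150434989
6356 [676.49875595 -38.21881455  15.62499833] ((676.0865478515625, -38.887855529785156), (56.148345947265625, 56.228919982910156), 82.08831024169922) (array([   0,   36, 2419, 2062,  783, 2816,  446,  138,   61, 4370, 1924,
          1,    0,    0,    0,    0]), array([-4, -2,  0,  2,  4,  6,  8, 10, 12, 14, 16, 18, 20, 22, 24, 26, 28]))
```

View pics/w7.png

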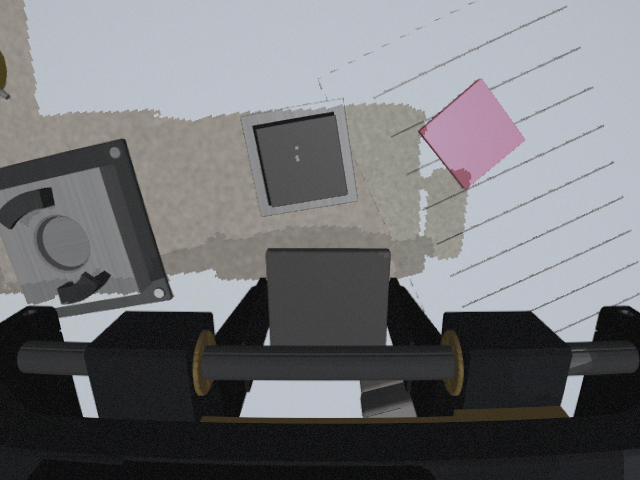

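The spare plate is seen clearly around (305,160); the pink decoy is at (472,133). I'll align with the spare plate and lower onto it.

Request:
step_arm([
  {"x": 0.231, "y": -0.0745, "z": 0.32, "rx": 0, "ry": 0, "rz": 0},
  {"x": 0.231, "y": -0.0745, "z": 0.32, "rx": 0, "ry": 0, "rz": 0},
  {"x": 0.231, "y": -0.0745, "z": 0.32, "rx": 0, "ry": 0, "rz": 0},
  {"x": 0.231, "y": -0.0745, "z": 0.32, "rx": 0, "ry": 0, "rz": 0},
  {"x": 0.231, "y": -0.0745, "z": 0.32, "rx": 0, "ry": 0, "rz": 0},
  {"x": 0.231, "y": -0.0745, "z": 0.32, "rx": 0, "ry": 0, "rz": 0},
  {"x": 0.231, "y": -0.0745, "z": 0.32, "rx": 0, "ry": 0, "rz": 0},
  {"x": 0.231, "y": -0.0745, "z": 0.32, "rx": 0, "ry": 0, "rz": 0},
  {"x": 0.231, "y": -0.0745, "z": 0.32, "rx": 0, "ry": 0, "rz": 0},
  {"x": 0.231, "y": -0.0745, "z": 0.32, "rx": 0, "ry": 0, "rz": 0},
])

```text
t: 9.67
eef_pos: [675.8, -38.7, 38.8]
tcp_rot: [3.142, -0.0, 1.268]
ft_force: [0.0, 0.1, -0.8]
opening: 0.579
grip_force: 30.0
```

Request:
step_arm([
  {"x": 0, "y": 0, "z": 0.18, "rx": 0, "ry": 0, "rz": -0.33},
  {"x": 0, "y": 0, "z": 0.18, "rx": 0, "ry": 0, "rz": -0.33},
  {"x": 0, "y": 0, "z": 0.18, "rx": 0, "ry": 0, "rz": -0.33},
  {"x": 0, "y": 0, "z": 0.18, "rx": 0, "ry": 0, "rz": -0.33},
  {"x": 0, "y": 0, "z": 0.18, "rx": 0, "ry": 0, "rz": -0.33},
  {"x": 0, "y": 0, "z": 0.02, "rx": 0, "ry": 0, "rz": 0},
  {"x": 0, "y": 0, "z": 0.02, "rx": 0, "ry": 0, "rz": 0},
  {"x": 0, "y": 0, "z": 0.02, "rx": 0, "ry": 0, "rz": 0},
  {"x": 0, "y": 0, "z": 0.02, "rx": 0, "ry": 0, "rz": 0},
  {"x": 0, "y": 0, "z": 0, "rx": 0, "ry": 0, "rz": 0},
])

```text
t: 10.5
eef_pos: [675.9, -39.3, 15.2]
tcp_rot: [3.141, -0.0, 1.432]
ft_force: [0.6, 0.2, 0.2]
opening: 0.583
grip_force: 30.0
```

Request:
step_arm([
  {"x": 0, "y": 0, "z": 0.01, "rx": 0, "ry": 0, "rz": 0},
  {"x": 0, "y": 0, "z": 0.01, "rx": 0, "ry": 0, "rz": 0},
  {"x": 0, "y": 0, "z": 0.01, "rx": 0, "ry": 0, "rz": 0},
  {"x": 0, "y": 0, "z": 0.01, "rx": 0, "ry": 0, "rz": 0},
  {"x": 0, "y": 0, "z": 0.01, "rx": 0, "ry": 0, "rz": 0},
  {"x": 0, "y": 0, "z": 0.01, "rx": 0, "ry": 0, "rz": 0},
  {"x": 0, "y": 0, "z": 0, "rx": 0, "ry": 0, "rz": 0},
  {"x": 0, "y": 0, "z": 0, "rx": 0, "ry": 0, "rz": 0},
  {"x": 0, "y": 0, "z": 0, "rx": 0, "ry": 0, "rz": 0},
  {"x": 0, "y": 0, "z": 0, "rx": 0, "ry": 0, "rz": 0},
])

```text
t: 11.33
eef_pos: [676.0, -39.3, 14.2]
tcp_rot: [3.141, -0.0, 1.433]
ft_force: [-2.1, 0.4, 5.0]
opening: 0.581
grip_force: 33.5
```

Request:
step_arm([
  {"x": 0, "y": 0, "z": 0, "rx": 0, "ry": 0, "rz": 0},
  {"x": 0, "y": 0, "z": 0, "rx": 0, "ry": 0, "rz": 0},
  {"x": 0, "y": 0, "z": 0, "rx": 0, "ry": 0, "rz": 0},
  {"x": 0, "y": 0, "z": 0, "rx": 0, "ry": 0, "rz": 0},
  {"x": 0, "y": 0, "z": 0, "rx": 0, "ry": 0, "rz": 0},
  {"x": 0, "y": 0, "z": 0, "rx": 0, "ry": 0, "rz": 0},
  {"x": 0, "y": 0, "z": 0, "rx": 0, "ry": 0, "rz": 0},
  {"x": 0, "y": 0, "z": -0.2, "rx": 0, "ry": 0, "rz": 0},
  {"x": 0, "y": 0, "z": -0.5, "rx": 0, "ry": 0, "rz": 0},
  {"x": 0, "y": 0, "z": -0.8, "rx": 0, "ry": 0, "rz": 0},
], jaw=-0.6)

```text
t: 12.17
eef_pos: [675.0, -39.2, 50.8]
tcp_rot: [-3.139, -0.0, 1.433]
ft_force: [0.2, 0.3, 0.0]
opening: 0.799
grip_force: 0.0
```

Request:
step_arm([
  {"x": 0, "y": 0, "z": -0.8, "rx": 0, "ry": 0, "rz": 0},
  {"x": 0, "y": 0, "z": -0.8, "rx": 0, "ry": 0, "rz": 0},
  {"x": 0, "y": 0, "z": -0.8, "rx": 0, "ry": 0, "rz": 0},
  {"x": 0, "y": 0, "z": -0.8, "rx": 0, "ry": 0, "rz": 0},
  {"x": 0, "y": 0, "z": -0.8, "rx": 0, "ry": 0, "rz": 0},
  {"x": 0, "y": 0, "z": -0.8, "rx": 0, "ry": 0, "rz": 0},
  {"x": 0, "y": 0, "z": -0.8, "rx": 0, "ry": 0, "rz": 0},
  {"x": 0, "y": 0, "z": 0, "rx": 0, "ry": 0, "rz": 0},
  {"x": 0, "y": 0, "z": 0, "rx": 0, "ry": 0, "rz": 0},
  {"x": 0, "y": 0, "z": 0, "rx": 0, "ry": 0, "rz": 0},
])

```text
t: 13.0
eef_pos: [675.4, -39.2, 191.1]
tcp_rot: [-3.141, -0.0, 1.433]
ft_force: [-0.7, -0.2, 0.4]
opening: 0.798
grip_force: 0.0
```

Run:
```python
from h import *
s=state();print(s['eef_pos'],s['tcp_rot'],s['opening']*95)
c=grab('wrist','w8.png');W=cloud(c);P=W.reshape(-1,3)
m=(np.abs(P[:,0]-677)<45)&(np.abs(P[:,1]+38)<45)&(P[:,2]>17.5)&(P[:,2]<28);Q=P[m];print(m.sum(),Q.mean(0),Q.std(0),cv2.minAreaRect(Q[:,:2].astype(np.float32)))
t=grab('top','t2.png');W=cloud(t);P=W.reshape(-1,3)
m=(np.abs(P[:,0]-491)<50)&(np.abs(P[:,1]+189)<50)&(P[:,2]>14)&(P[:,2]<27);Q=P[m];print('filt',m.sum(),Q.mean(0),cv2.minEnclosingCircle(Q[:,:2].astype(np.float32)))
```

```text
[675.40504186 -39.23476107 191.05074196] [-3.14129006e+00 -1.00210875e-04  1.43280820e+00] 75.79251756532166
3749 [678.11148482 -38.9156468   21.641344  ] [16.12867416 16.27119712  0.82421213] ((677.9838256835938, -39.85014343261719), (55.99516677856445, 55.99878692626953), 82.1863021850586)
filt 207 [ 492.53267092 -190.45716718   20.16204685] ((489.16937255859375, -190.61680603027344), 22.64011573791504)
```

Request:
step_arm([
  {"x": -0.7, "y": -0.648, "z": 0.24, "rx": 0, "ry": 0, "rz": 0},
  {"x": -0.7, "y": -0.648, "z": 0.24, "rx": 0, "ry": 0, "rz": 0},
  {"x": -0.7, "y": -0.648, "z": 0.24, "rx": 0, "ry": 0, "rz": 0},
  {"x": -0.7, "y": -0.648, "z": 0.24, "rx": 0, "ry": 0, "rz": 0},
  {"x": -0.7, "y": -0.648, "z": 0.24, "rx": 0, "ry": 0, "rz": 0},
  {"x": -0.7, "y": -0.648, "z": 0.24, "rx": 0, "ry": 0, "rz": 0},
  {"x": -0.7, "y": -0.648, "z": 0.24, "rx": 0, "ry": 0, "rz": 0},
  {"x": -0.7, "y": -0.648, "z": 0.24, "rx": 0, "ry": 0, "rz": 0},
  {"x": -0.7, "y": -0.648, "z": 0.24, "rx": 0, "ry": 0, "rz": 0},
  {"x": -0.7, "y": -0.648, "z": 0.24, "rx": 0, "ry": 0, "rz": 0},
])

```text
t: 13.93
eef_pos: [490.0, -190.7, 130.2]
tcp_rot: [-3.14, -0.001, 1.433]
ft_force: [0.0, 0.5, 0.7]
opening: 0.801
grip_force: 0.0
```

Run:
```python
from h import *
s=state();print(s['t'],s['eef_pos'],s['tcp_rot'],s['opening']*95)
c=grab('wrist','w9.png');W=cloud(c);P=W.reshape(-1,3)
m=(np.abs(P[:,0]-491)<40)&(np.abs(P[:,1]+189)<40)&(P[:,2]>17)&(P[:,2]<26);Q=P[m];print(m.sum(),Q.mean(0),cv2.minEnclosingCircle(Q[:,:2].astype(np.float32)),cv2.minAreaRect(Q[:,:2].astype(np.float32)))
```

```text
13.9333 [ 489.96583311 -190.7455103   130.17158378] [-3.14031914e+00 -5.46767575e-04  1.43291761e+00] 76.08338198785263
2120 [ 490.56908159 -189.53374062   21.831698  ] ((490.5472717285156, -190.25030517578125), 19.94363021850586) ((490.3664855957031, -190.34881591796875), (39.452880859375, 38.957916259765625), 70.18425750732422)
```

View pics/w9.png

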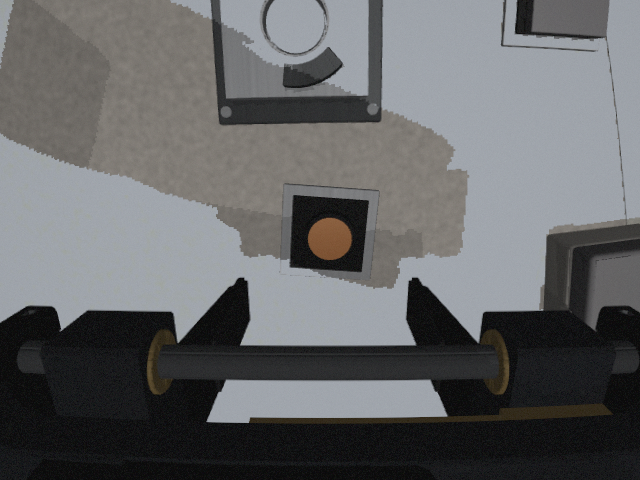

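The filter is visible at (330,240), with its amber glass up. The fingertips at (243,283) and (412,283) straddle it.

Request:
step_arm([
  {"x": 0, "y": 0, "z": 0.15, "rx": 0, "ry": 0, "rz": -0.277},
  {"x": 0, "y": 0, "z": 0.15, "rx": 0, "ry": 0, "rz": -0.277},
  {"x": 0, "y": 0, "z": 0.15, "rx": 0, "ry": 0, "rz": -0.277},
  {"x": 0, "y": 0, "z": 0.15, "rx": 0, "ry": 0, "rz": -0.277},
  {"x": 0, "y": 0, "z": 0.15, "rx": 0, "ry": 0, "rz": -0.277},
  {"x": 0, "y": 0, "z": 0.15, "rx": 0, "ry": 0, "rz": -0.277},
  {"x": 0, "y": 0, "z": 0.15, "rx": 0, "ry": 0, "rz": -0.277},
  {"x": 0, "y": 0, "z": 0.15, "rx": 0, "ry": 0, "rz": -0.277},
  {"x": 0, "y": 0, "z": 0.15, "rx": 0, "ry": 0, "rz": -0.277},
  {"x": 0, "y": 0, "z": 0.15, "rx": 0, "ry": 0, "rz": -0.277},
])

```text
t: 14.82
eef_pos: [491.1, -190.1, 92.8]
tcp_rot: [-3.141, -0.001, 1.711]
ft_force: [-0.2, -0.2, -0.2]
opening: 0.8
grip_force: 0.0
```

Run:
```python
from h import *
s=state();print(s['t'],s['eef_pos'],s['tcp_rot'],s['opening']*95)
c=grab('wrist','w10.png');W=cloud(c);P=W.reshape(-1,3)
m=(np.abs(P[:,0]-491)<40)&(np.abs(P[:,1]+189)<40)&(P[:,2]>17)&(P[:,2]<26);Q=P[m];print(m.sum(),Q.mean(0),cv2.minEnclosingCircle(Q[:,:2].astype(np.float32)))
# amber glass
hsv=cv2.cvtColor(c['image'],cv2.COLOR_RGB2HSV);a=(hsv[:,:,1]>110)&(hsv[:,:,0]<25)&(np.abs(W[:,:,0]-491)<30)&(np.abs(W[:,:,1]+190)<30);Q=W[a];print(a.sum(),Q.mean(0),cv2.minEnclosingCircle(Q[:,:2].astype(np.float32)))
```

```text
14.8167 [ 491.06667157 -190.11044423   92.80634699] [-3.14062581e+00 -8.44898049e-04  1.71115670e+00] 75.97500824241197
2724 [ 490.24761872 -189.43526927   21.81882883] ((490.47454833984375, -190.27816772460938), 20.039737701416016)
2831 [ 492.32952199 -182.78013957   79.19499766] ((496.2417297363281, -185.79275512695312), 33.428890228271484)
```

Request:
step_arm([
  {"x": 0, "y": -0.02, "z": 0.35, "rx": 0, "ry": 0, "rz": 0},
  {"x": 0, "y": 0, "z": 0.35, "rx": 0, "ry": 0, "rz": 0},
  {"x": 0, "y": 0, "z": 0.35, "rx": 0, "ry": 0, "rz": 0},
  {"x": 0, "y": 0, "z": 0.35, "rx": 0, "ry": 0, "rz": 0},
  {"x": 0, "y": 0, "z": 0.35, "rx": 0, "ry": 0, "rz": 0},
  {"x": 0, "y": 0, "z": 0.35, "rx": 0, "ry": 0, "rz": 0},
  {"x": 0, "y": 0, "z": 0.35, "rx": 0, "ry": 0, "rz": 0},
  {"x": 0, "y": 0, "z": 0.35, "rx": 0, "ry": 0, "rz": 0},
  {"x": 0, "y": 0, "z": 0.14, "rx": 0, "ry": 0, "rz": 0},
  {"x": 0, "y": 0, "z": 0.14, "rx": 0, "ry": 0, "rz": 0},
])

```text
t: 15.7
eef_pos: [490.6, -190.3, 15.9]
tcp_rot: [-3.141, -0.0, 1.71]
ft_force: [0.2, 0.4, 0.2]
opening: 0.799
grip_force: 0.0
```

Request:
step_arm([
  {"x": 0, "y": 0, "z": 0, "rx": 0, "ry": 0, "rz": 0},
  {"x": 0, "y": 0, "z": 0, "rx": 0, "ry": 0, "rz": 0},
  {"x": 0, "y": 0, "z": 0, "rx": 0, "ry": 0, "rz": 0},
  {"x": 0, "y": 0, "z": 0, "rx": 0, "ry": 0, "rz": 0},
  {"x": 0, "y": 0, "z": 0, "rx": 0, "ry": 0, "rz": 0},
  {"x": 0, "y": 0, "z": 0, "rx": 0, "ry": 0, "rz": 0},
  {"x": 0, "y": 0, "z": 0, "rx": 0, "ry": 0, "rz": 0},
  {"x": 0, "y": 0, "z": 0, "rx": 0, "ry": 0, "rz": 0},
  {"x": 0, "y": 0, "z": 0, "rx": 0, "ry": 0, "rz": 0},
  {"x": 0, "y": 0, "z": 0, "rx": 0, "ry": 0, "rz": 0},
], jaw=1)

```text
t: 16.53
eef_pos: [490.9, -190.5, 16.8]
tcp_rot: [3.141, 0.0, 1.71]
ft_force: [-0.0, -0.1, 4.2]
opening: 0.403
grip_force: 30.0
```

Request:
step_arm([
  {"x": 0, "y": 0, "z": -0.1, "rx": 0, "ry": 0, "rz": 0},
  {"x": 0, "y": 0, "z": -0.2, "rx": 0, "ry": 0, "rz": 0},
  {"x": 0, "y": 0, "z": -0.4, "rx": 0, "ry": 0, "rz": 0},
  {"x": 0, "y": 0, "z": -0.5, "rx": 0, "ry": 0, "rz": 0},
  {"x": 0, "y": 0, "z": -0.5, "rx": 0, "ry": 0, "rz": 0},
  {"x": 0, "y": 0, "z": -0.5, "rx": 0, "ry": 0, "rz": 0},
  {"x": 0, "y": 0, "z": -0.5, "rx": 0, "ry": 0, "rz": 0},
  {"x": 0, "y": 0, "z": -0.3, "rx": 0, "ry": 0, "rz": 0},
  {"x": 0, "y": 0, "z": 0, "rx": 0, "ry": 0, "rz": 0},
  {"x": 0, "y": 0, "z": 0, "rx": 0, "ry": 0, "rz": 0},
])

```text
t: 17.37
eef_pos: [490.8, -190.5, 92.0]
tcp_rot: [3.141, 0.001, 1.71]
ft_force: [1.3, 0.5, -0.4]
opening: 0.404
grip_force: 30.0
```

```bash
cat >> h.py <<'E'
def cellfit(W,off=(490,-40)):
    P=W.reshape(-1,3);m=(np.abs(P[:,0]-off[0])<60)&(np.abs(P[:,1]-off[1])<60)&(P[:,2]>22)&(P[:,2]<32)
    Q=P[m];print('block',m.sum(),np.median(Q[:,2]),cv2.minAreaRect(Q[:,:2].astype(np.float32)))
E
python3 - <<'E'
from h import *
s=state();print(s['t'],s['eef_pos'],s['tcp_rot'],s['opening']*95)
c=grab('wrist','w11.png');cellfit(cloud(c))
E
```

```text
17.3667 [ 490.81650157 -190.48204602   92.00286322] [3.14080914e+00 5.08244193e-04 1.70979157e+00] 38.386042045365905
block 11921 27.58061693261982 ((486.1761474609375, -56.10137176513672), (62.98985290527344, 96.67047882080078), 82.97659301757812)
```

View pics/w11.png

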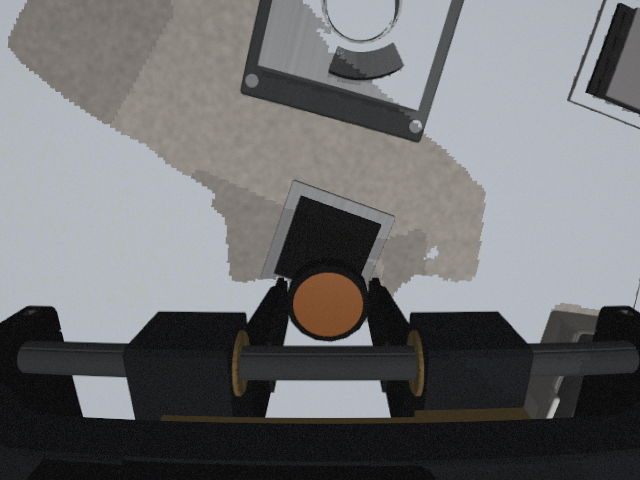

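The filter is held between the fingertips at (328,300), with the stand now empty. The cell is visible above it. I'll measure the held filter's pose.

Run:
```python
from h import *
def fit(n,zlo,zhi,tcp):
    c=load(n);W=cloud(c)
    v,u=np.mgrid[:480,:640]
    m=((u-328)**2+(v-300)**2<48**2)&(np.abs(W[:,:,2]-zlo)<zhi)
    Q=W[m];A=np.c_[Q[:,:2]-Q[:,:2].mean(0),np.ones(len(Q))];co=np.linalg.lstsq(A,Q[:,2],rcond=None)[0]
    print(n,m.sum(),Q.mean(0),co,cv2.minEnclosingCircle(Q[:,:2].astype(np.float32)),cv2.fitEllipse(cv2.convexHull(Q[:,:2].astype(np.float32))))
fit('w11.png',96,6,0)
```

```text
w11.png 5397 [ 489.88877628 -188.53354461   96.88913261] [ 5.04566188e-03 -3.26190488e-02  9.68891326e+01] ((490.1278991699219, -188.0078582763672), 22.523019790649414) ((490.3451843261719, -189.664794921875), (38.94773483276367, 46.82822799682617), 95.8169937133789)
```

Request:
step_arm([
  {"x": 0.25, "y": 0.035, "z": 0, "rx": 0, "ry": 0, "rz": 0},
  {"x": 0.25, "y": 0.035, "z": 0, "rx": 0, "ry": 0, "rz": 0},
  {"x": 0.25, "y": 0.035, "z": 0, "rx": 0, "ry": 0, "rz": 0},
  {"x": 0.25, "y": 0.035, "z": 0, "rx": 0, "ry": 0, "rz": 0},
  {"x": 0.25, "y": 0.035, "z": 0, "rx": 0, "ry": 0, "rz": 0},
  {"x": 0.25, "y": 0.035, "z": 0, "rx": 0, "ry": 0, "rz": 0},
  {"x": 0.25, "y": 0.035, "z": 0, "rx": 0, "ry": 0, "rz": 0},
  {"x": 0.25, "y": 0.035, "z": 0, "rx": 0, "ry": 0, "rz": 0},
  {"x": 0, "y": 0, "z": 0, "rx": 0, "ry": 0, "rz": 0},
  {"x": 0, "y": 0, "z": 0, "rx": 0, "ry": 0, "rz": 0},
])

```text
t: 18.25
eef_pos: [490.8, -139.6, 91.7]
tcp_rot: [3.141, -0.0, 1.71]
ft_force: [0.0, -0.6, -1.3]
opening: 0.401
grip_force: 30.0
```

Run:
```python
from h import *
s=state();print(s['t'],s['eef_pos'],s['tcp_rot'],s['opening']*95)
c=grab('wrist','w12.png');W=cloud(c);cellfit(W)
def amber(c,W):
    hsv=cv2.cvtColor(c['image'],cv2.COLOR_RGB2HSV);v,u=np.mgrid[:480,:640]
    a=((hsv[:,:,1]>110)&(hsv[:,:,0]<25)&(hsv[:,:,2]>60)&((u-328)**2+(v-290)**2<60**2)&(v<345))
    n,l,st,ce=cv2.connectedComponentsWithStats(a.astype(np.uint8));k=1+st[1:,4].argmax();m=l==k
    Q=W[m];print('amber',m.sum(),Q.mean(0),cv2.fitEllipse(cv2.convexHull(Q[:,:2].astype(np.float32))))
amber(c,W)
for n in ['w10.png','w11.png']: d=load(n);amber(d,cloud(d))
# pocket: depression points z 17..23 near cell
P=W.reshape(-1,3);m=(np.hypot(P[:,0]-489.5,P[:,1]+39.8)<26)&(P[:,2]<24.5);Q=P[m];print('pocket',m.sum(),Q.mean(0),cv2.minEnclosingCircle(Q[:,:2].astype(np.float32)))
m=(np.hypot(P[:,0]-489.5,P[:,1]+39.8)<50)&(P[:,2]>40)&(P[:,2]<52);Q=P[m];
for s in (Q[:,1]>-39.8,Q[:,1]<-39.8): print('thr',Q[s].mean(0))
```

```text
18.25 [ 490.81838735 -139.5955675    91.66132491] [ 3.14148374e+00 -1.90406868e-05  1.71049816e+00] 38.126325677136236
block 21501 27.598576083109094 ((488.3139343261719, -39.131954193115234), (96.6070327758789, 96.84790802001953), 83.05206298828125)
amber 3546 [nan nan nan] ((490.35302734375, -139.62684631347656), (30.64113998413086, 36.25901412963867), 42.87908935546875)
amber 1900 [nan nan nan] ((490.4646911621094, -190.3152313232422), (32.80359649658203, 33.121803283691406), 116.29051971435547)
amber 3547 [nan nan nan] ((490.3002014160156, -190.57154846191406), (32.07577133178711, 34.464622497558594), 34.90076446533203)
pocket 4270 [488.19017477 -38.7887197   20.58407486] ((488.2940368652344, -39.1443977355957), 21.5721435546875)
thr [480.69036352  -5.51553117  42.61743083]
thr [495.26978005 -73.24217116  42.56585632]
```

View pics/w12.png

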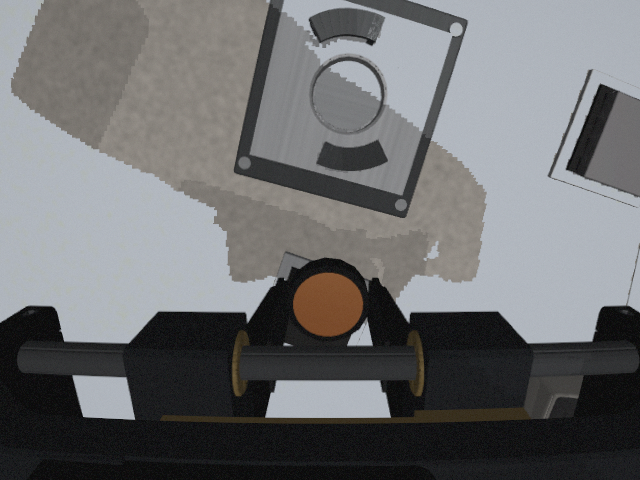

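Wrist view: the pocket is at (348,95), with clear openings left and right, and the filter is held flat at (328,300). Next I'll move above the cell.

Request:
step_arm([
  {"x": 0.5, "y": 0.06, "z": 0.125, "rx": 0, "ry": 0, "rz": 0},
  {"x": 0.5, "y": 0.06, "z": 0.125, "rx": 0, "ry": 0, "rz": 0},
  {"x": 0.5, "y": 0.06, "z": 0.125, "rx": 0, "ry": 0, "rz": 0},
  {"x": 0.5, "y": 0.06, "z": 0.125, "rx": 0, "ry": 0, "rz": 0},
  {"x": 0.5, "y": 0.06, "z": 0.125, "rx": 0, "ry": 0, "rz": 0},
  {"x": 0.5, "y": 0.06, "z": 0.125, "rx": 0, "ry": 0, "rz": 0},
  {"x": 0.5, "y": 0.06, "z": 0.125, "rx": 0, "ry": 0, "rz": 0},
  {"x": 0.492, "y": 0.058, "z": 0.125, "rx": 0, "ry": 0, "rz": 0},
  {"x": 0, "y": 0, "z": 0, "rx": 0, "ry": 0, "rz": 0},
  {"x": 0, "y": 0, "z": 0, "rx": 0, "ry": 0, "rz": 0},
])

```text
t: 19.13
eef_pos: [488.8, -38.7, 66.5]
tcp_rot: [-3.141, -0.0, 1.711]
ft_force: [0.2, 0.3, -0.5]
opening: 0.402
grip_force: 30.0
```

Request:
step_arm([
  {"x": 0, "y": 0, "z": 0.2, "rx": 0, "ry": 0, "rz": 0},
  {"x": 0, "y": 0, "z": 0.2, "rx": 0, "ry": 0, "rz": 0},
  {"x": 0, "y": 0, "z": 0.2, "rx": 0, "ry": 0, "rz": 0},
  {"x": 0, "y": 0, "z": 0.2, "rx": 0, "ry": 0, "rz": 0},
  {"x": 0, "y": 0, "z": 0.2, "rx": 0, "ry": 0, "rz": 0},
  {"x": 0, "y": 0, "z": 0.05, "rx": 0, "ry": 0, "rz": 0},
  {"x": 0, "y": 0, "z": 0, "rx": 0, "ry": 0, "rz": 0},
  {"x": 0, "y": 0, "z": 0, "rx": 0, "ry": 0, "rz": 0},
  {"x": 0, "y": 0, "z": 0, "rx": 0, "ry": 0, "rz": 0},
  {"x": 0, "y": 0, "z": 0, "rx": 0, "ry": 0, "rz": 0},
])

```text
t: 19.97
eef_pos: [488.9, -39.5, 40.6]
tcp_rot: [3.141, 0.0, 1.71]
ft_force: [-0.5, 0.4, -0.7]
opening: 0.405
grip_force: 30.0
```

Run:
```python
from h import *
s=state();print(s['t'],s['eef_pos'],s['tcp_rot'],s['ft_force'],s['moment'])
```

```text
19.9667 [488.89582023 -39.46656238  40.58067246] [3.14113442e+00 8.01144157e-05 1.70981759e+00] [-0.51513081  0.36711886 -0.65314258] [-0.06809585  0.04437733 -0.06341031]
```

Request:
step_arm([
  {"x": 0, "y": 0, "z": 0.07, "rx": 0, "ry": 0, "rz": 0},
  {"x": 0, "y": 0, "z": 0.07, "rx": 0, "ry": 0, "rz": 0},
  {"x": 0, "y": 0, "z": 0.04, "rx": 0, "ry": 0, "rz": 0},
  {"x": 0, "y": 0, "z": 0.04, "rx": 0, "ry": 0, "rz": 0},
  {"x": 0, "y": 0, "z": 0.04, "rx": 0, "ry": 0, "rz": 0},
  {"x": 0, "y": 0, "z": 0.04, "rx": 0, "ry": 0, "rz": 0},
  {"x": 0, "y": 0, "z": 0.04, "rx": 0, "ry": 0, "rz": 0},
  {"x": 0, "y": 0, "z": 0.04, "rx": 0, "ry": 0, "rz": 0},
  {"x": 0, "y": 0, "z": 0, "rx": 0, "ry": 0, "rz": 0},
  {"x": 0, "y": 0, "z": 0, "rx": 0, "ry": 0, "rz": 0},
])

```text
t: 20.8
eef_pos: [488.7, -39.4, 30.8]
tcp_rot: [-3.142, -0.0, 1.71]
ft_force: [-0.3, 0.1, -0.7]
opening: 0.404
grip_force: 30.0
```

Run:
```python
from h import *
s=state();print(s['t'],s['eef_pos'],s['tcp_rot'],s['ft_force'],s['moment'])
```

```text
20.8 [488.73733819 -39.44342806  30.81941681] [-3.14152095e+00 -1.31090512e-04  1.70973741e+00] [-0.26643146  0.08151239 -0.74218147] [-0.07425548  0.04406886  0.03941546]
```

Request:
step_arm([
  {"x": 0, "y": 0, "z": 0.012, "rx": 0, "ry": 0, "rz": 0},
  {"x": 0, "y": 0, "z": 0.012, "rx": 0, "ry": 0, "rz": 0},
  {"x": 0, "y": 0, "z": 0.012, "rx": 0, "ry": 0, "rz": 0},
  {"x": 0, "y": 0, "z": 0.012, "rx": 0, "ry": 0, "rz": 0},
  {"x": 0, "y": 0, "z": 0.012, "rx": 0, "ry": 0, "rz": 0},
  {"x": 0, "y": 0, "z": 0.012, "rx": 0, "ry": 0, "rz": 0},
  {"x": 0, "y": 0, "z": 0.012, "rx": 0, "ry": 0, "rz": 0},
  {"x": 0, "y": 0, "z": 0, "rx": 0, "ry": 0, "rz": 0},
  {"x": 0, "y": 0, "z": 0, "rx": 0, "ry": 0, "rz": 0},
  {"x": 0, "y": 0, "z": 0, "rx": 0, "ry": 0, "rz": 0},
])

```text
t: 21.63
eef_pos: [488.8, -39.4, 28.8]
tcp_rot: [3.142, -0.0, 1.71]
ft_force: [-1.0, -0.2, 1.7]
opening: 0.4
grip_force: 30.0
```

Request:
step_arm([
  {"x": 0, "y": 0, "z": 0, "rx": 0, "ry": 0, "rz": 0},
  {"x": 0, "y": 0, "z": 0, "rx": 0, "ry": 0, "rz": 0},
  {"x": 0, "y": 0, "z": 0, "rx": 0, "ry": 0, "rz": 0},
  {"x": 0, "y": 0, "z": 0, "rx": 0, "ry": 0, "rz": 0},
  {"x": 0, "y": 0, "z": 0, "rx": 0, "ry": 0, "rz": 0},
  {"x": 0, "y": 0, "z": 0, "rx": 0, "ry": 0, "rz": 0},
  {"x": 0, "y": 0, "z": 0, "rx": 0, "ry": 0, "rz": 0},
  {"x": 0, "y": 0, "z": -0.2, "rx": 0, "ry": 0, "rz": 0},
  {"x": 0, "y": 0, "z": -0.4, "rx": 0, "ry": 0, "rz": 0},
  {"x": 0, "y": 0, "z": -0.8, "rx": 0, "ry": 0, "rz": 0},
], jaw=-0.3)

```text
t: 22.47
eef_pos: [488.0, -39.3, 63.5]
tcp_rot: [-3.139, -0.001, 1.71]
ft_force: [-0.9, -0.7, 0.0]
opening: 0.652
grip_force: 0.0
```

Request:
step_arm([
  {"x": 0, "y": 0, "z": -0.6, "rx": 0, "ry": 0, "rz": 0},
  {"x": 0, "y": 0, "z": -0.6, "rx": 0, "ry": 0, "rz": 0},
  {"x": 0, "y": 0, "z": -0.6, "rx": 0, "ry": 0, "rz": 0},
  {"x": 0, "y": 0, "z": -0.6, "rx": 0, "ry": 0, "rz": 0},
  {"x": 0, "y": 0, "z": -0.6, "rx": 0, "ry": 0, "rz": 0},
  {"x": 0, "y": 0, "z": -0.6, "rx": 0, "ry": 0, "rz": 0},
  {"x": 0, "y": 0, "z": -0.6, "rx": 0, "ry": 0, "rz": 0},
  {"x": 0, "y": 0, "z": -0.4, "rx": 0, "ry": 0, "rz": 0},
  {"x": 0, "y": 0, "z": 0, "rx": 0, "ry": 0, "rz": 0},
  {"x": 0, "y": 0, "z": 0, "rx": 0, "ry": 0, "rz": 0},
], jaw=-0.8)

```text
t: 23.3
eef_pos: [488.8, -39.4, 179.5]
tcp_rot: [3.14, 0.0, 1.71]
ft_force: [-1.1, -0.3, -0.3]
opening: 0.899
grip_force: 0.0
```

Run:
```python
from h import *
s=state();print(s['t'],s['eef_pos'],s['tcp_rot'],s['ft_force'])
c=grab('wrist','w13.png');W=cloud(c);P=W.reshape(-1,3)
m=(np.hypot(P[:,0]-488.5,P[:,1]+39.2)<26)&(P[:,2]>30.5)&(P[:,2]<40);Q=P[m]
A=np.c_[Q[:,:2]-Q[:,:2].mean(0),np.ones(len(Q))];print(m.sum(),Q.mean(0),np.linalg.lstsq(A,Q[:,2],rcond=None)[0],cv2.minEnclosingCircle(Q[:,:2].astype(np.float32)))
cellfit(W)
# ring from earlier wrist view
c=load('w3.png');W=cloud(c);cv2.imwrite('pics/ringcrop.png',cv2.resize(c['image'][100:480,100:540,::-1],None,fx=1.5,fy=1.5))
P=W.reshape(-1,3);m=(np.hypot(P[:,0]-467,P[:,1]-208)<45)&(P[:,2]>4)&(P[:,2]<18);Q=P[m]
r=Q[:,:2]-[466.8,208.1];rr=np.hypot(*r.T);k=rr>29;print('pins',k.sum(),np.degrees(np.arctan2(r[k,1],r[k,0])).round()[::6],rr.max())
```

```text
23.3 [488.75317735 -39.42506356 179.53087114] [3.14010549e+00 4.52946675e-04 1.70982425e+00] [-1.13701697 -0.2890696  -0.25417197]
1672 [488.12305252 -38.81284813  33.92057145] [ 3.41871095e-03 -4.15107453e-03  3.39205714e+01] ((488.2069396972656, -39.38372039794922), 19.902429580688477)
block 8942 27.689363228158275 ((488.2524108886719, -39.484962463378906), (96.89557647705078, 96.5283203125), 83.00537109375)
pins 41 [161. 144. 142. 146. 142. -39. -39.] 43.10605333192638
```

View pics/ringcrop.png

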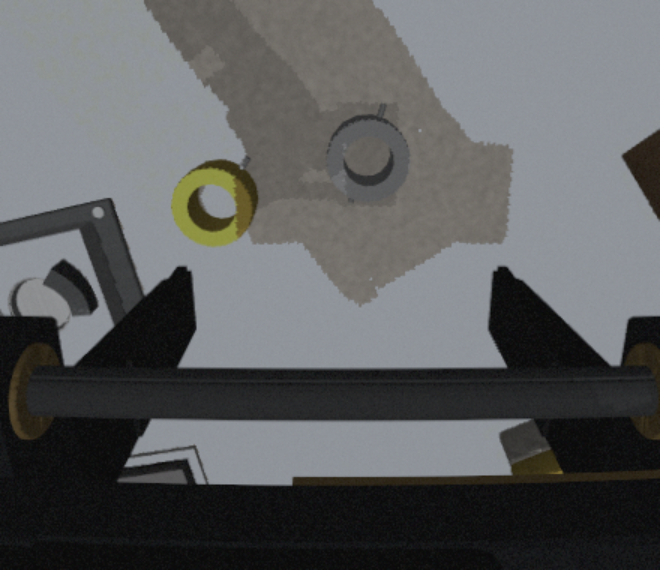

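The crop shows the aluminium ring upright at (368,158). Its pins run from upper right (382,108) to lower left (350,200), and the yellow decoy is at (214,203). The filter sits flat in the pocket (top at about 32 mm, within 0.3 mm of the axis). Next I'll move to the ring.

Request:
step_arm([
  {"x": 0.993, "y": 0.05, "z": 0, "rx": 0, "ry": 0, "rz": 0},
  {"x": 0.993, "y": 0.05, "z": 0, "rx": 0, "ry": 0, "rz": 0},
  {"x": 0.993, "y": 0.05, "z": 0, "rx": 0, "ry": 0, "rz": 0},
  {"x": 0.993, "y": 0.05, "z": 0, "rx": 0, "ry": 0, "rz": 0},
  {"x": 0.993, "y": 0.05, "z": 0, "rx": 0, "ry": 0, "rz": 0},
  {"x": 0.993, "y": 0.05, "z": 0, "rx": 0, "ry": 0, "rz": 0},
  {"x": 0.993, "y": 0.05, "z": 0, "rx": 0, "ry": 0, "rz": 0},
  {"x": 0.993, "y": 0.05, "z": 0, "rx": 0, "ry": 0, "rz": 0},
  {"x": 0.993, "y": 0.05, "z": 0, "rx": 0, "ry": 0, "rz": 0},
  {"x": 0.993, "y": 0.05, "z": 0, "rx": 0, "ry": 0, "rz": 0},
])

```text
t: 24.18
eef_pos: [466.1, 209.3, 178.0]
tcp_rot: [-3.14, 0.0, 1.71]
ft_force: [0.4, 0.4, 0.6]
opening: 0.9
grip_force: 0.0
```

Request:
step_arm([
  {"x": 0, "y": 0, "z": 0.25, "rx": 0, "ry": 0, "rz": -0.768},
  {"x": 0, "y": 0, "z": 0.25, "rx": 0, "ry": 0, "rz": -0.768},
  {"x": 0, "y": 0, "z": 0.25, "rx": 0, "ry": 0, "rz": -0.768},
  {"x": 0, "y": 0, "z": 0.25, "rx": 0, "ry": 0, "rz": -0.768},
  {"x": 0, "y": 0, "z": 0.25, "rx": 0, "ry": 0, "rz": -0.768},
  {"x": 0, "y": 0, "z": 0.25, "rx": 0, "ry": 0, "rz": -0.768},
  {"x": 0, "y": 0, "z": 0.25, "rx": 0, "ry": 0, "rz": -0.768},
  {"x": 0, "y": 0, "z": 0.25, "rx": 0, "ry": 0, "rz": -0.768},
  {"x": 0, "y": 0, "z": 0.25, "rx": 0, "ry": 0, "rz": -0.768},
  {"x": 0, "y": 0, "z": 0.25, "rx": 0, "ry": 0, "rz": -0.768},
])

```text
t: 25.02
eef_pos: [466.3, 208.0, 115.2]
tcp_rot: [-3.14, -0.001, 2.482]
ft_force: [1.5, -0.2, -0.8]
opening: 0.902
grip_force: 0.0
```

Run:
```python
from h import *
s=state();print(s['t'],s['eef_pos'],s['tcp_rot'])
c=grab('wrist','w14.png');W=cloud(c);P=W.reshape(-1,3)
m=(np.hypot(P[:,0]-467,P[:,1]-208)<40)&(P[:,2]>27)&(P[:,2]<38);Q=P[m];o,r=cv2.minEnclosingCircle(Q[:,:2].astype(np.float32));print(m.sum(),Q.mean(0),o,r)
m=(P[:,2]>3)&(P[:,2]<20);d=P[:,:2]-o;rr=np.hypot(*d.T);m&=(rr>29)&(rr<37);a=np.degrees(np.arctan2(d[m,1],d[m,0]))
print('pins',m.sum(),np.histogram(a,bins=range(-180,181,10)),np.median(a[a>0]),np.median(a[a<0]))
```

```text
25.0167 [466.29689087 207.99422016 115.1998651 ] [-3.14041598e+00 -9.13446597e-04  2.48157741e+00]
2904 [466.06757682 208.75366807  31.58375924] (466.9186706542969, 208.13848876953125) 26.605815887451172
pins 124 (array([ 3,  1,  3,  0,  4,  3,  3,  3,  2,  1,  1,  0,  0,  0,  0,  1,  0,
        1,  0,  2,  4,  4,  2,  5,  7,  1,  2,  1,  3,  5,  3, 14, 37,  3,
        3,  2]), array([-180, -170, -160, -150, -140, -130, -120, -110, -100,  -90,  -80,
        -70,  -60,  -50,  -40,  -30,  -20,  -10,    0,   10,   20,   30,
         40,   50,   60,   70,   80,   90,  100,  110,  120,  130,  140,
        150,  160,  170,  180])) 139.60570717996632 -123.41072857039521
```

View pics/w14.png

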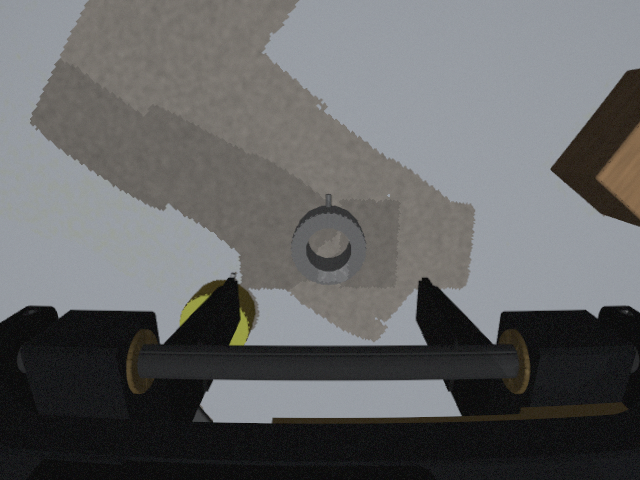

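The wrist view shows the ring upright at (328,245), with its pin pointing along tool +x at (328,200). The fingers are at (237,283) and (420,283), and the yellow ring is clear of them. I'll descend and grip.

Request:
step_arm([
  {"x": -0.015, "y": 0.03, "z": 0.42, "rx": 0, "ry": 0, "rz": 0},
  {"x": 0, "y": 0, "z": 0.42, "rx": 0, "ry": 0, "rz": 0},
  {"x": 0, "y": 0, "z": 0.42, "rx": 0, "ry": 0, "rz": 0},
  {"x": 0, "y": 0, "z": 0.42, "rx": 0, "ry": 0, "rz": 0},
  {"x": 0, "y": 0, "z": 0.42, "rx": 0, "ry": 0, "rz": 0},
  {"x": 0, "y": 0, "z": 0.42, "rx": 0, "ry": 0, "rz": 0},
  {"x": 0, "y": 0, "z": 0.42, "rx": 0, "ry": 0, "rz": 0},
  {"x": 0, "y": 0, "z": 0.42, "rx": 0, "ry": 0, "rz": 0},
  {"x": 0, "y": 0, "z": 0.42, "rx": 0, "ry": 0, "rz": 0},
  {"x": 0, "y": 0, "z": 0.1, "rx": 0, "ry": 0, "rz": 0},
], jaw=-0.6)

```text
t: 25.9
eef_pos: [466.9, 208.3, 17.5]
tcp_rot: [-3.14, -0.001, 2.477]
ft_force: [-0.5, -0.3, 0.4]
opening: 0.8
grip_force: 0.0
```

Request:
step_arm([
  {"x": 0, "y": 0, "z": 0, "rx": 0, "ry": 0, "rz": 0},
  {"x": 0, "y": 0, "z": 0, "rx": 0, "ry": 0, "rz": 0},
  {"x": 0, "y": 0, "z": 0, "rx": 0, "ry": 0, "rz": 0},
  {"x": 0, "y": 0, "z": 0, "rx": 0, "ry": 0, "rz": 0},
  {"x": 0, "y": 0, "z": 0, "rx": 0, "ry": 0, "rz": 0},
  {"x": 0, "y": 0, "z": 0, "rx": 0, "ry": 0, "rz": 0},
  {"x": 0, "y": 0, "z": 0, "rx": 0, "ry": 0, "rz": 0},
  {"x": 0, "y": 0, "z": 0, "rx": 0, "ry": 0, "rz": 0},
  {"x": 0, "y": 0, "z": 0, "rx": 0, "ry": 0, "rz": 0},
  {"x": 0, "y": 0, "z": 0, "rx": 0, "ry": 0, "rz": 0},
], jaw=1)

```text
t: 26.73
eef_pos: [467.7, 208.6, 19.7]
tcp_rot: [3.141, 0.0, 2.478]
ft_force: [-1.0, -0.4, 5.8]
opening: 0.533
grip_force: 30.0
```

Request:
step_arm([
  {"x": 0, "y": 0, "z": -0.1, "rx": 0, "ry": 0, "rz": 0},
  {"x": 0, "y": 0, "z": -0.3, "rx": 0, "ry": 0, "rz": 0},
  {"x": 0, "y": 0, "z": -0.5, "rx": 0, "ry": 0, "rz": 0},
  {"x": 0, "y": 0, "z": -0.5, "rx": 0, "ry": 0, "rz": 0},
  {"x": 0, "y": 0, "z": -0.5, "rx": 0, "ry": 0, "rz": 0},
  {"x": 0, "y": 0, "z": -0.5, "rx": 0, "ry": 0, "rz": 0},
  {"x": 0, "y": 0, "z": -0.5, "rx": 0, "ry": 0, "rz": 0},
  {"x": 0, "y": 0, "z": -0.5, "rx": 0, "ry": 0, "rz": 0},
  {"x": 0, "y": 0, "z": 0, "rx": 0, "ry": 0, "rz": 0},
  {"x": 0, "y": 0, "z": 0, "rx": 0, "ry": 0, "rz": 0},
])

```text
t: 27.57
eef_pos: [467.6, 208.6, 104.8]
tcp_rot: [3.14, 0.001, 2.478]
ft_force: [-0.6, 0.6, -0.8]
opening: 0.531
grip_force: 30.0
```

Run:
```python
from h import *
s=state();tcp=s['eef_pos'];yaw=s['tcp_rot'][2];print(s['t'],tcp,s['tcp_rot'],s['opening']*95,s['ft_force'])
c=grab('wrist','w15.png');W=cloud(c);P=W.reshape(-1,3)
ex=np.array([np.cos(yaw),np.sin(yaw)]);ey=np.array([np.sin(yaw),-np.cos(yaw)])
d=P[:,:2]-tcp[:2];T=np.c_[d@ex,d@ey,P[:,2]-tcp[2]]
k=(np.hypot(T[:,0],T[:,1])<45)
print(np.histogram(T[k,2],bins=range(-24,20,2)))
m=(np.hypot(T[:,0],T[:,1])<28)&(T[:,2]>8)&(T[:,2]<16);Q=T[m].astype(np.float32);print('top',m.sum(),Q.mean(0),cv2.minEnclosingCircle(Q[:,:2]))
A=np.c_[Q[:,:2],np.ones(len(Q))];print(np.linalg.lstsq(A,Q[:,2],rcond=None)[0])
m=(T[:,0]>28)&(T[:,0]<40)&(np.abs(T[:,1])<20)&(T[:,2]>-22)&(T[:,2]<-6);print('pin',m.sum(),T[m].mean(0) if m.any() else 0,np.median(T[m],0) if m.any() else 0)
```

```text
27.5667 [467.62683082 208.59221128 104.8041712 ] [3.14040528e+00 7.35081543e-04 2.47790673e+00] 50.41420030679022 [-0.57744596  0.55313741 -0.83153158]
(array([   0,    0,   17,  160,  197,  303,  221,  199,  202,  220,  254,
        242,  260,  301,  307,  315,  366, 2770, 2764,  114,  122]), array([-24, -22, -20, -18, -16, -14, -12, -10,  -8,  -6,  -4,  -2,   0,
         2,   4,   6,   8,  10,  12,  14,  16,  18]))Traceback (most recent call last):
  File "<stdin>", line 8, in <module>
cv2.error: OpenCV(4.12.0) /io/opencv/modules/imgproc/src/shapedescr.cpp:201: error: (-215:Assertion failed) count >= 0 && (depth == CV_32F || depth == CV_32S) in function 'minEnclosingCircle'
```

Run:
```python
from h import *
tcp=np.array([467.63,208.59,104.8]);yaw=2.4779
c=load('w15.png');W=cloud(c);P=W.reshape(-1,3)
ex=np.array([np.cos(yaw),np.sin(yaw)]);ey=np.array([np.sin(yaw),-np.cos(yaw)])
d=P[:,:2]-tcp[:2];T=np.c_[d@ex,d@ey,P[:,2]-tcp[2]]
m=(np.hypot(T[:,0],T[:,1])<31)&(np.abs(T[:,1])<25)&(T[:,2]>9)&(T[:,2]<15);Q=T[m];print('top',m.sum(),Q.mean(0),np.median(Q[:,2]),cv2.minEnclosingCircle(np.ascontiguousarray(Q[:,:2],dtype=np.float32)))
A=np.c_[Q[:,:2],np.ones(len(Q))];print(np.linalg.lstsq(A,Q[:,2],rcond=None)[0])
# bore centre: inner hole edge in tool x
print(Q[:,0].min(),Q[:,0].max())
m=(T[:,0]>28)&(T[:,0]<40)&(np.abs(T[:,1])<20)&(T[:,2]>-24)&(T[:,2]<0);print('pin',m.sum(),np.median(T[m],0) if m.any() else 0)
```

```text
top 5480 [ 5.25092278  0.08526381 11.89683375] 11.975004306289243 ((0.7613958716392517, 0.22597940266132355), 26.46051025390625)
[-7.68625372e-04  1.52723621e-03  1.19007395e+01]
-18.45929519316899 27.175483487844705
pin 121 [ 3.18313383e+01 -8.66751852e-03 -1.23451513e+01]
```

Request:
step_arm([
  {"x": -0.68, "y": -0.7285, "z": 0, "rx": 0, "ry": 0, "rz": 0},
  {"x": -0.68, "y": -0.7285, "z": 0, "rx": 0, "ry": 0, "rz": 0},
  {"x": -0.68, "y": -0.7285, "z": 0, "rx": 0, "ry": 0, "rz": 0},
  {"x": -0.68, "y": -0.7285, "z": 0, "rx": 0, "ry": 0, "rz": 0},
  {"x": -0.68, "y": -0.7285, "z": 0, "rx": 0, "ry": 0, "rz": 0},
  {"x": -0.68, "y": -0.7285, "z": 0, "rx": 0, "ry": 0, "rz": 0},
  {"x": -0.68, "y": -0.7285, "z": 0, "rx": 0, "ry": 0, "rz": 0},
  {"x": -0.68, "y": -0.7285, "z": 0, "rx": 0, "ry": 0, "rz": 0},
  {"x": -0.68, "y": -0.7285, "z": 0, "rx": 0, "ry": 0, "rz": 0},
  {"x": -0.68, "y": -0.7285, "z": 0, "rx": 0, "ry": 0, "rz": 0},
])

```text
t: 28.45
eef_pos: [488.8, -40.9, 103.4]
tcp_rot: [-3.141, -0.001, 2.478]
ft_force: [0.1, -0.1, -0.9]
opening: 0.529
grip_force: 30.0
```

Request:
step_arm([
  {"x": 0, "y": 0, "z": 0.15, "rx": 0, "ry": 0, "rz": -0.35},
  {"x": 0, "y": 0, "z": 0.15, "rx": 0, "ry": 0, "rz": -0.35},
  {"x": 0, "y": 0, "z": 0.15, "rx": 0, "ry": 0, "rz": -0.35},
  {"x": 0, "y": 0, "z": 0.15, "rx": 0, "ry": 0, "rz": -0.35},
  {"x": 0, "y": 0, "z": 0.15, "rx": 0, "ry": 0, "rz": -0.35},
  {"x": 0, "y": 0, "z": 0.15, "rx": 0, "ry": 0, "rz": -0.35},
  {"x": 0, "y": 0, "z": 0.15, "rx": 0, "ry": 0, "rz": -0.35},
  {"x": 0, "y": 0, "z": 0.15, "rx": 0, "ry": 0, "rz": -0.35},
  {"x": 0, "y": 0, "z": 0, "rx": 0, "ry": 0, "rz": 0},
  {"x": 0, "y": 0, "z": 0, "rx": 0, "ry": 0, "rz": 0},
])

```text
t: 29.28
eef_pos: [488.8, -39.6, 73.6]
tcp_rot: [-3.141, -0.002, 2.757]
ft_force: [0.1, -0.2, -0.8]
opening: 0.53
grip_force: 30.0
```

Run:
```python
from h import *
s=state();print(s['t'],s['eef_pos'],s['tcp_rot'],s['ft_force'])
c=grab('wrist','w16.png');cellfit(cloud(c))
yaw=s['tcp_rot'][2];ex=np.array([np.cos(yaw),np.sin(yaw)]);ey=np.array([np.sin(yaw),-np.cos(yaw)])
d=np.array([488.8,-39.3])-0.7*ex-s['eef_pos'][:2];print('move x,y mm',d@ex,d@ey)
```

```text
29.2833 [488.81461978 -39.62118534  73.59418246] [-3.14142351e+00 -1.50228450e-03  2.75666132e+00] [ 0.10566932 -0.22024751 -0.77654335]
block 11632 27.74094063539666 ((488.2028503417969, -39.401123046875), (96.64969635009766, 96.6683578491211), 82.84463500976562)
move x,y mm -0.5658463850106544 0.2921926887597669
```

Request:
step_arm([
  {"x": -0.02, "y": 0.012, "z": 0.1, "rx": 0, "ry": 0, "rz": 0},
  {"x": 0, "y": 0, "z": 0.1, "rx": 0, "ry": 0, "rz": 0},
  {"x": 0, "y": 0, "z": 0.1, "rx": 0, "ry": 0, "rz": 0},
  {"x": 0, "y": 0, "z": 0.1, "rx": 0, "ry": 0, "rz": 0},
  {"x": 0, "y": 0, "z": 0.1, "rx": 0, "ry": 0, "rz": 0},
  {"x": 0, "y": 0, "z": 0.1, "rx": 0, "ry": 0, "rz": 0},
  {"x": 0, "y": 0, "z": 0.1, "rx": 0, "ry": 0, "rz": 0},
  {"x": 0, "y": 0, "z": 0.08, "rx": 0, "ry": 0, "rz": 0},
  {"x": 0, "y": 0, "z": 0.0, "rx": 0, "ry": 0, "rz": 0},
  {"x": 0, "y": 0, "z": 0, "rx": 0, "ry": 0, "rz": 0},
])

```text
t: 30.17
eef_pos: [489.7, -39.6, 54.7]
tcp_rot: [3.142, -0.0, 2.758]
ft_force: [0.4, 0.6, -0.2]
opening: 0.53
grip_force: 30.0
```

Request:
step_arm([
  {"x": 0, "y": 0, "z": 0.012, "rx": 0, "ry": 0, "rz": 0},
  {"x": 0, "y": 0, "z": 0.012, "rx": 0, "ry": 0, "rz": 0},
  {"x": 0, "y": 0, "z": 0.012, "rx": 0, "ry": 0, "rz": 0},
  {"x": 0, "y": 0, "z": 0.012, "rx": 0, "ry": 0, "rz": 0},
  {"x": 0, "y": 0, "z": 0.012, "rx": 0, "ry": 0, "rz": 0},
  {"x": 0, "y": 0, "z": 0.012, "rx": 0, "ry": 0, "rz": 0},
  {"x": 0, "y": 0, "z": 0.012, "rx": 0, "ry": 0, "rz": 0},
  {"x": 0, "y": 0, "z": 0.012, "rx": 0, "ry": 0, "rz": 0},
  {"x": 0, "y": 0, "z": 0.0, "rx": 0, "ry": 0, "rz": 0},
  {"x": 0, "y": 0, "z": 0, "rx": 0, "ry": 0, "rz": 0},
])

```text
t: 31.0
eef_pos: [489.8, -39.6, 52.3]
tcp_rot: [3.142, -0.0, 2.758]
ft_force: [0.8, -0.7, -0.4]
opening: 0.529
grip_force: 30.0
```

Request:
step_arm([
  {"x": 0, "y": 0, "z": 0.01, "rx": 0, "ry": 0, "rz": 0},
  {"x": 0, "y": 0, "z": 0.01, "rx": 0, "ry": 0, "rz": 0},
  {"x": 0, "y": 0, "z": 0.01, "rx": 0, "ry": 0, "rz": 0},
  {"x": 0, "y": 0, "z": 0.01, "rx": 0, "ry": 0, "rz": 0},
  {"x": 0, "y": 0, "z": 0.01, "rx": 0, "ry": 0, "rz": 0},
  {"x": 0, "y": 0, "z": 0.01, "rx": 0, "ry": 0, "rz": 0},
  {"x": 0, "y": 0, "z": 0.0, "rx": 0, "ry": 0, "rz": 0},
  {"x": 0, "y": 0, "z": 0, "rx": 0, "ry": 0, "rz": 0},
  {"x": 0, "y": 0, "z": 0.0, "rx": 0, "ry": 0, "rz": 0},
  {"x": 0, "y": 0, "z": 0, "rx": 0, "ry": 0, "rz": 0},
])

```text
t: 31.83
eef_pos: [489.8, -39.6, 50.9]
tcp_rot: [3.141, 0.0, 2.758]
ft_force: [-0.7, 0.5, 0.9]
opening: 0.529
grip_force: 30.0
```

Request:
step_arm([
  {"x": 0, "y": 0, "z": 0.02, "rx": 0, "ry": 0, "rz": 0.2},
  {"x": 0, "y": -0.002, "z": 0, "rx": 0, "ry": 0, "rz": 0.8},
  {"x": 0, "y": -0.002, "z": 0, "rx": 0, "ry": 0, "rz": 0.9},
  {"x": 0, "y": -0.002, "z": 0, "rx": 0, "ry": 0, "rz": 0.9},
  {"x": 0, "y": -0.002, "z": 0, "rx": 0, "ry": 0, "rz": 0.9},
  {"x": 0, "y": -0.002, "z": 0, "rx": 0, "ry": 0, "rz": 0.9},
  {"x": 0, "y": -0.002, "z": 0, "rx": 0, "ry": 0, "rz": 0.9},
  {"x": 0, "y": -0.002, "z": 0, "rx": 0, "ry": 0, "rz": 0.9},
  {"x": 0, "y": -0.002, "z": 0, "rx": 0, "ry": 0, "rz": 0.9},
  {"x": 0, "y": 0, "z": 0, "rx": 0, "ry": 0, "rz": 0},
])

```text
t: 32.67
eef_pos: [489.7, -39.9, 50.4]
tcp_rot: [3.141, 0.0, 2.023]
ft_force: [0.6, 0.0, 2.7]
opening: 0.534
grip_force: 30.0
```

Run:
```python
from h import *
s=state();print(s['t'],s['eef_pos'],s['tcp_rot'],s['ft_force'],s['moment'],s['opening'])
```

```text
32.6667 [489.6978566  -39.94888307  50.41940201] [3.14118683e+00 1.98201573e-04 2.02278111e+00] [0.60470721 0.04970559 2.68662625] [-0.0670035   0.0098603  -0.00406786] 0.5342419219667464
```

Request:
step_arm([
  {"x": 0, "y": -0.001, "z": 0.005, "rx": 0, "ry": 0, "rz": 0.5},
  {"x": 0, "y": -0.004, "z": 0.015, "rx": 0, "ry": 0, "rz": 0.5},
  {"x": 0, "y": -0.004, "z": 0.015, "rx": 0, "ry": 0, "rz": 0.5},
  {"x": 0, "y": -0.004, "z": 0.015, "rx": 0, "ry": 0, "rz": 0.5},
  {"x": 0, "y": -0.004, "z": 0.015, "rx": 0, "ry": 0, "rz": 0.5},
  {"x": 0, "y": -0.004, "z": 0.015, "rx": 0, "ry": 0, "rz": 0.5},
  {"x": 0, "y": 0, "z": 0.015, "rx": 0, "ry": 0, "rz": 0.5},
  {"x": 0, "y": 0, "z": 0.015, "rx": 0, "ry": 0, "rz": 0.5},
  {"x": 0, "y": 0, "z": 0, "rx": 0, "ry": 0, "rz": 0},
  {"x": 0, "y": 0, "z": 0, "rx": 0, "ry": 0, "rz": 0},
])

```text
t: 33.5
eef_pos: [489.3, -40.1, 47.9]
tcp_rot: [3.141, 0.0, 1.63]
ft_force: [-0.4, -0.0, 5.7]
opening: 0.533
grip_force: 30.0
```

Run:
```python
from h import *
s=state();print(s['t'],s['eef_pos'],s['tcp_rot'],s['ft_force'],s['moment'],s['opening'])
```

```text
33.5 [489.31406829 -40.13081566  47.8622722 ] [3.14078244e+00 1.36461690e-04 1.63005290e+00] [-3.52537583e-01 -5.03274608e-03  5.73446289e+00] [-0.08977433  0.06027637 -0.02584338] 0.5329214651689124
```

Request:
step_arm([
  {"x": 0, "y": 0, "z": 0.005, "rx": 0, "ry": 0, "rz": 0.35},
  {"x": 0, "y": 0, "z": 0.005, "rx": 0, "ry": 0, "rz": 0.35},
  {"x": 0, "y": 0, "z": 0, "rx": 0, "ry": 0, "rz": 0.35},
  {"x": 0, "y": 0, "z": 0, "rx": 0, "ry": 0, "rz": 0.35},
  {"x": 0, "y": 0, "z": 0, "rx": 0, "ry": 0, "rz": 0.35},
  {"x": 0, "y": 0, "z": 0, "rx": 0, "ry": 0, "rz": 0.2},
  {"x": 0, "y": 0, "z": 0, "rx": 0, "ry": 0, "rz": 0},
  {"x": 0, "y": 0, "z": 0, "rx": 0, "ry": 0, "rz": 0},
  {"x": 0, "y": 0, "z": 0, "rx": 0, "ry": 0, "rz": 0},
  {"x": 0, "y": 0, "z": 0, "rx": 0, "ry": 0, "rz": 0},
])

```text
t: 34.33
eef_pos: [489.0, -40.1, 47.6]
tcp_rot: [3.141, 0.0, 1.436]
ft_force: [-0.2, -0.7, 7.4]
opening: 0.534
grip_force: 30.0
```

Run:
```python
from h import *
s=state();print(s['t'],s['eef_pos'],s['tcp_rot'],s['ft_force'],s['moment'],s['opening'])
```

```text
34.3333 [489.04376579 -40.06673608  47.59282257] [3.14133315e+00 3.40206132e-06 1.43568642e+00] [-0.22199591 -0.66747821  7.39718723] [-0.10695267  0.22507757  0.11468856] 0.5338450924017518
```

Request:
step_arm([
  {"x": 0, "y": 0, "z": 0, "rx": 0, "ry": 0, "rz": 0.2},
  {"x": 0, "y": 0, "z": 0, "rx": 0, "ry": 0, "rz": 0.2},
  {"x": 0, "y": 0, "z": 0, "rx": 0, "ry": 0, "rz": 0.2},
  {"x": 0, "y": 0, "z": 0, "rx": 0, "ry": 0, "rz": 0},
  {"x": 0, "y": 0, "z": 0, "rx": 0, "ry": 0, "rz": 0},
  {"x": 0, "y": 0, "z": 0, "rx": 0, "ry": 0, "rz": 0},
  {"x": 0, "y": 0, "z": 0, "rx": 0, "ry": 0, "rz": 0},
  {"x": 0, "y": 0, "z": 0, "rx": 0, "ry": 0, "rz": 0},
  {"x": 0, "y": 0, "z": 0, "rx": 0, "ry": 0, "rz": 0},
  {"x": 0, "y": 0, "z": 0, "rx": 0, "ry": 0, "rz": 0},
])

```text
t: 35.17
eef_pos: [488.9, -40.2, 47.6]
tcp_rot: [-3.141, 0.001, 1.378]
ft_force: [-2.3, -1.5, 6.6]
opening: 0.527
grip_force: 30.0
```

Run:
```python
from h import *
s=state();print(s['t'],s['eef_pos'],s['tcp_rot'],s['ft_force'],s['moment'],s['opening'])
```

```text
35.1667 [488.87507073 -40.17565512  47.59253448] [-3.14149403e+00  6.60078550e-04  1.37817824e+00] [-2.28146037 -1.46942785  6.57344915] [-0.26989368  0.48737087  0.99159736] 0.527375251863255
```

Torque rose to 1 N·m, so the ring is against its stop. I'll release, retreat and verify.

Request:
step_arm([
  {"x": 0, "y": 0, "z": 0, "rx": 0, "ry": 0, "rz": 0},
  {"x": 0, "y": 0, "z": 0, "rx": 0, "ry": 0, "rz": 0},
  {"x": 0, "y": 0, "z": 0, "rx": 0, "ry": 0, "rz": 0},
  {"x": 0, "y": 0, "z": 0, "rx": 0, "ry": 0, "rz": 0},
  {"x": 0, "y": 0, "z": 0, "rx": 0, "ry": 0, "rz": 0},
  {"x": 0, "y": 0, "z": 0, "rx": 0, "ry": 0, "rz": 0},
  {"x": 0, "y": 0, "z": 0, "rx": 0, "ry": 0, "rz": 0},
  {"x": 0, "y": 0, "z": -0.2, "rx": 0, "ry": 0, "rz": 0},
  {"x": 0, "y": 0, "z": -0.4, "rx": 0, "ry": 0, "rz": 0},
  {"x": 0, "y": 0, "z": -0.8, "rx": 0, "ry": 0, "rz": 0},
], jaw=-0.6)

```text
t: 36.0
eef_pos: [488.3, -39.9, 82.1]
tcp_rot: [-3.139, -0.0, 1.373]
ft_force: [-0.7, -0.9, 0.1]
opening: 0.801
grip_force: 0.0
```

Request:
step_arm([
  {"x": 0, "y": 0, "z": -0.5, "rx": 0, "ry": 0, "rz": 0},
  {"x": 0, "y": 0, "z": -0.5, "rx": 0, "ry": 0, "rz": 0},
  {"x": 0, "y": 0, "z": -0.5, "rx": 0, "ry": 0, "rz": 0},
  {"x": 0, "y": 0, "z": -0.5, "rx": 0, "ry": 0, "rz": 0},
  {"x": 0, "y": 0, "z": -0.5, "rx": 0, "ry": 0, "rz": 0},
  {"x": 0, "y": 0, "z": -0.5, "rx": 0, "ry": 0, "rz": 0},
  {"x": 0, "y": 0, "z": -0.5, "rx": 0, "ry": 0, "rz": 0},
  {"x": 0, "y": 0, "z": -0.3, "rx": 0, "ry": 0, "rz": 0},
  {"x": 0, "y": 0, "z": 0, "rx": 0, "ry": 0, "rz": 0},
  {"x": 0, "y": 0, "z": 0, "rx": 0, "ry": 0, "rz": 0},
])

```text
t: 36.83
eef_pos: [489.0, -40.0, 177.7]
tcp_rot: [3.141, -0.0, 1.373]
ft_force: [-0.4, 0.6, 0.2]
opening: 0.801
grip_force: 0.0
```

Run:
```python
from h import *
s=state();print(s['t'],s['eef_pos'],s['tcp_rot'],s['ft_force'])
c=grab('wrist','w17.png');W=cloud(c);P=W.reshape(-1,3);cellfit(W)
m=(np.hypot(P[:,0]-488.5,P[:,1]+39.2)<32)&(P[:,2]>55)&(P[:,2]<68);Q=P[m]
A=np.c_[Q[:,:2]-Q[:,:2].mean(0),np.ones(len(Q))];print(m.sum(),np.median(Q[:,2]),np.linalg.lstsq(A,Q[:,2],rcond=None)[0],cv2.minEnclosingCircle(np.ascontiguousarray(Q[:,:2],dtype=np.float32)))
m=(np.hypot(P[:,0]-488.5,P[:,1]+39.2)<13)&(P[:,2]<50);print('glass',m.sum(),np.median(P[m,2]))
b=(np.abs(P[:,0]-488)<47)&(np.abs(P[:,1]+39)<47)&(P[:,2]>20)&(P[:,2]<32);print('block med',np.median(P[b,2]))
d=P[:,:2]-[488.3,-39.3];r=np.hypot(*d.T);m=(r>27.5)&(r<35)&(P[:,2]>31)&(P[:,2]<39);a=np.degrees(np.arctan2(d[m,1],d[m,0]));print(np.histogram(a,bins=range(-180,181,15)))
```

```text
36.8333 [488.99309121 -40.03206252 177.74446659] [ 3.14062583e+00 -5.63638514e-05  1.37290164e+00] [-0.38547947  0.57178893  0.16860252]
block 7879 27.75619443637426 ((488.1476135253906, -39.53382873535156), (97.04512786865234, 96.5634536743164), 82.86962890625)
2352 60.90025910902149 [-1.26552170e-03 -2.54603978e-03  6.07331350e+01] ((488.36248779296875, -39.62110137939453), 26.574039459228516)
glass 589 31.329167226496022
block med 27.784196386148402
(array([0, 0, 0, 0, 0, 0, 0, 0, 0, 0, 0, 0, 0, 0, 0, 0, 0, 8, 0, 0, 0, 0,
       0, 0]), array([-180, -165, -150, -135, -120, -105,  -90,  -75,  -60,  -45,  -30,
        -15,    0,   15,   30,   45,   60,   75,   90,  105,  120,  135,
        150,  165,  180]))
```

Run:
```python
from cell import *
print(job_done())
```

```text
the job is handed in; nothing more can be done
None
```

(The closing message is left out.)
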